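# Stack the dried dishes on the dish warmer and start it

## Robot

A 6-joint arm with a two-finger parallel gripper is mounted at the origin on a cart in front of the work surface, level with it; the furniture and walls round the work are solid. World frame = base frame: x ahead of the robot, y to its left, z up, the work surface at z = 0. Lengths are in m, angles in rad, forces in N, time in s.
With the tool pointing down it reaches from about 0.4 to 0.825 m from the base axis. Payload 7 kg.
Tool frame: the origin (TCP) lies on the centre line of the jaws, within the pads' length; the fingertips stand tip_reach ahead of it and the grasp point (between the pads) is the TCP (tip_reach is the distance from the TCP to the fingertips, in m); z points along the fingers, y is the line along which they close (so a half turn about z gives the same grasp; the last joint's range is limited). The gripper opens to 88 mm and grips with 3 to 60 N. Pads are 19 mm wide; open, the fingers measure 130 mm over their backs; the gripper's body (78 mm by 193 mm) begins 47 mm behind the grasp point.
Start: joints at [-1.001, 0.359, 0.012, 0, -1.224, -0.288], TCP at [0.188, -0.648, 0.246] pointing down, gripper open.
Joint ranges: [-3.07, 3.07], [-1.43, 2.12], [-1.02, 1.25], [-3.03, 1.67], [-3.05, -0], [-3.03, 3.03]. Speed limits (rad/s): [2.39, 2.39, 3.01, 3.14, 3.14, 3.14].

## Interface

Orientations are given as [roll, pitch, yaw] about the fixed x, y, z axes, in that order (R = Rz(yaw) Ry(pitch) Rx(roll)).
In Python, from station import get_state, grab_frame, calibration, job_done, find_in, mark_of, tip_reach gives the robot as it stands.
- The arm moves only by the shell command python3 -m handwheel 'ROWS' [OPENING] [FORCE]. ROWS is JSON, a list of rows, each an object with "delta_pos": the shift along the world's x, y, z in units of 30 mm (1.0 is 30 mm), a list of three; "dr": the turn, a rotation vector about the world's x, y, z in degrees, a list of three. In form: [{"delta_pos": [tx, ty, tz], "dr": [rx, ry, rz]}, ...]. A call has 1 to 10 rows; each row shifts and turns the commanded pose from where the row before left it; what a row does not reach is not made up. A row lasts 1/10 s, in which the tool goes at most 50 mm and 8.59 degrees, less where a joint would pass 70% of its speed; a pose out of reach is approached as far as the arm can. A call is refused whole if a number of a shift passes 1 or a number of a turn 8.59, either way. A call with a gripper value outside its range is refused whole. OPENING is the closure, from -1 (fully open) to 1 (shut), set as the call begins (- or left out, the last holds). The fingers move at their own pace and stop on an object; FORCE is the grip in N (left out, the last holds). Time passes only in rows, so rows that do not move let the fingers close. It gives the time, the measured TCP pose, the force, the opening and the grip force at its end, in the units of the state.
- get_state(): the state, without advancing time (a new reading comes with each control period).
- grab_frame(name): name is "side" or "top" or "wrist"; returns the picture (420x560x3 uint8, red, green, blue); there is no depth.
- calibration(name): a dict with "fx", "fy", "cx", "cy" (pixels), "extrinsics" (4x4, takes a point from world to camera coordinates). Camera axes: x right, y down, z forward; pixel columns grow to the right and rows downward; lengths in m; the calibration is good to about 2 mm. A picture is of the moment at which its call begins: read the wrist's pose just before it. calibration takes no time and is no camera call; for the wrist camera it gives the pose at the moment of the call.
- job_done(): hands the job in; it is judged then, once.
Trained networks look in the newest picture that a camera, given by its name, has taken for a name from the list of things; names that differ only in an ending like _2 or _b are one class to them, and where a whole thing is asked for, a point or a joint stands for the part that bears it (a point fixed in the world has none). Each returns a list of dicts, best first, with "conf" (0 to 1); they miss things now and then, are a little off and sometimes report something else, mostly with a low value. They report only what shows in the picture. A call takes as long as a camera call.
- find_in(camera, query): "location" ([column, row] in pixels, amid what is visible of it).
- mark_of(camera, query): "location" ([column, row] in pixels: a listed point, or the origin of a listed thing).
The state is a dict: "t": time; "q": joint angles; "qd": joint speeds; "joint_efforts": joint torques, N m; "eef_pos": TCP position; "ee_rot": TCP orientation; "force": force on the tool from outside, world axes, zero at the start; "moment": the same for the moment, N m; "width": finger opening in m; "gripper_force": force on a finger pad.
Only numpy, scipy, OpenCV 4.12 (cv2) and the standard library are available. Lean on these libraries where they do the work, as an engineer would, in place of code of your own. Each camera call takes 0.05 s, during which the arm holds its last target. There are 200 camera calls.

## Task

Take the two oblong stoneware dishes from the sloping drying rack, one at a time, and nest them squarely on the dish that already stands on the warmer's hot plate, so that each foot sits down in the well below and the three make one straight pile; set them down, do not drop them. Then start the warmer: twist its spring-return switch clockwise to its stop, hold it there for a moment and let it spring back. Leave the wooden board in the rack and the things standing around where they are.

Things in the scene. Friction and masses are not known exactly. Their poses are not given: they have to be found in the camera images.
- dish_1: Oblong dark-grey stoneware dish, 170 (x) x 66 (y) x 17 mm, 0.22 kg. Origin: centre of the underside of its foot, z out of the dish. z 0 to 5: round-beaded foot ring, 150 x 46 mm outside; 5 to 17: body with upright sides, 8 mm flat rim round a well 154 x 50 mm, 6.5 mm deep. Starts in one of the rack's three lanes, tilted 25 degrees, +x end high, well facing up and toward the robot.
- dish_2: The second, identical dish, in another lane of the rack. Nested squarely, one dish stands 12 mm above the one below (origin to origin), rim carrying body, and its foot has 2 mm of play to each side in the well. Either way round (half a turn) is alike.
- dish_base: The third, identical dish; stands level on the hot plate and is the bottom of the pile.
- oak_board: Flat wooden serving board with no rim or well, 170 x 66 x 17 mm over two 5 mm cleats, in the remaining lane of the rack; not to be moved. Origin: centre of the underside of the cleats, axes as the dishes.
- rack: Fixed steel wire drying rack, 336 (y) x 180 (x) x 120 mm high. Origin: centre of its foot, +x up the slope. Three lanes (y = -112, 0, 112 mm) slope at 25 degrees, low end toward the robot; two 6 mm wires 56 mm apart carry each dish's body, foot between them, ends turned up 14 mm. A dish in a lane has its origin at x = 0, z = 78 mm; gaps between neighbours 46 mm. Lift square to the slope.
- warmer: Counter-top dish warmer, steel case 220 mm (x) x 310 mm (y) x 48 mm high, fixed. Origin: centre of its underside, z up. The 196 x 196 mm hot plate is centred at x = 0, y = +45 mm, its face at z = 50 mm; the switch is on the other side, at x = 12, y = -106 mm.
- start_switch (a joint): The warmer's black spring-return switch, axis upright: 0 at rest, grows as it turns clockwise seen from above, 1.05 rad at its stop; a spring (about 0.04 to 0.14 N m) brings it back to 0 when released.
- switch_grip (a point): Point on the switch's axis, in the middle of its grip bar, 26 mm above the warmer's case. The bar is 50 mm long x 13 mm thick, from 7.5 to 35.5 mm above the case on a 52 mm disc; the point's x axis runs along the bar and turns with it.
- ramekin: Bystander: small white sauce cup, 70 mm wide, 42 mm high; origin under its centre. Leave alone.
- shaker: Bystander: steel shaker, 52 mm wide, 88 mm high; origin under its centre. Leave alone.
- label_box: Bystander: small white box of labels, 60 x 52 mm, 29 mm high; origin under its centre. Leave alone.

How it is judged:
By the outcome, as a careful person would: the job done as asked, in the order asked, and still so for the second after the job is handed in, with the robot touching nothing.
It also fails if it takes over 72 s, if anything falls off the work surface, if the arm or the gripper's body presses on something with over 40 N, if the wrist force passes 120 N, or if a joint passes its speed limit or range.

## Working session

There is one attempt and no reset: what is moved stays moved. The work goes in short steps, Python scripts to look and compute and a shell command to move; the robot and the scene stay as the last step left them, time stands still between calls to the robot, and variables do not carry over. Pictures are saved under pics/ and viewed, at most 10 in all, crops included, and the job is handed in when it is done.

```bash
mkdir -p pics; cat > h.py <<'E'
import numpy as np, cv2, json
from station import *
def snap(n,f=None):
    im=grab_frame(n)
    if f: cv2.imwrite(f'pics/{f}.png',im[:,:,::-1])
    return im
def ray(n,uv,z):
    c=calibration(n);E=np.array(c['extrinsics']);R,t=E[:3,:3],E[:3,3]
    d=R.T@np.array([(uv[0]-c['cx'])/c['fx'],(uv[1]-c['cy'])/c['fy'],1]);o=-R.T@t
    return o+d*(z-o[2])/d[2]
def proj(n,P):
    c=calibration(n);E=np.array(c['extrinsics']);p=np.atleast_2d(P)@E[:3,:3].T+E[:3,3]
    return np.c_[c['fx']*p[:,0]/p[:,2]+c['cx'],c['fy']*p[:,1]/p[:,2]+c['cy']]
E
python3 - <<'E'
from h import *
s=get_state();print(s['t'],s['eef_pos'],s['ee_rot'],s['force'],s['width'],tip_reach if not callable(tip_reach) else tip_reach())
hs={'dish_1':.0785,'oak_board':.0785,'rack':0,'warmer':0,'dish_base':.05,'switch_grip':.074,'ramekin':0,'shaker':0,'label_box':0}
for n in ['top','side']:
    snap(n,n+'0')
    c=calibration(n);print(n,c['fx'],-np.array(c['extrinsics'])[:3,:3].T@np.array(c['extrinsics'])[:3,3])
    for q,z in hs.items():
        for m in mark_of(n,q)[:4]:
            print(n,q,round(m['conf'],2),np.round(m['location']),np.round(ray(n,m['location'],z),3))
E
```

```text
0.0 [ 0.18754914 -0.64794947  0.24462397] [ 3.13994605e+00 -1.41626496e-04 -2.85990026e+00] [-0.34579375 -0.2038587   0.15169071] 0.08754617726282121 0.019
top 534.8801092523369 [ 0.37697425 -0.07860965  1.60569047]
top dish_1 0.87 [143. 205.] [0.624 0.309 0.079]
top dish_1 0.59 [176. 199.] [0.641 0.214 0.079]
top dish_1 0.31 [293. 262.] [ 0.458 -0.124  0.079]
top oak_board 0.66 [219. 190.] [0.667 0.089 0.079]
top rack 0.9 [183. 204.] [0.638 0.206 0.   ]
top warmer 0.9 [309. 262.] [ 0.46  -0.173  0.   ]
top warmer 0.45 [220. 194.] [0.671 0.096 0.   ]
top dish_base 0.62 [296. 260.] [ 0.464 -0.132  0.05 ]
top switch_grip 0.53 [346. 257.] [ 0.472 -0.276  0.074]
top ramekin 0.85 [196. 268.] [0.445 0.165 0.   ]
top ramekin 0.33 [267. 194.] [ 0.67  -0.047  0.   ]
top shaker 0.65 [266. 190.] [ 0.681 -0.046  0.   ]
top label_box 0.68 [402. 248.] [ 0.501 -0.454  0.   ]
side 526.3307562289048 [0.63162573 1.17002626 0.78334817]
side dish_1 0.89 [283. 293.] [0.619 0.323 0.079]
side dish_1 0.79 [273. 259.] [0.64  0.202 0.079]
side oak_board 0.88 [265. 232.] [0.658 0.093 0.079]
side rack 0.89 [272. 286.] [0.642 0.202 0.   ]
side warmer 0.97 [331. 204.] [ 0.468 -0.169  0.   ]
side dish_base 0.75 [333. 194.] [ 0.466 -0.144  0.05 ]
side switch_grip 0.74 [328. 164.] [ 0.467 -0.289  0.074]
side ramekin 0.75 [359. 275.] [0.434 0.168 0.   ]
side shaker 0.67 [260. 226.] [ 0.675 -0.057  0.   ]
side shaker 0.6 [357. 273.] [0.437 0.16  0.   ]
side label_box 0.75 [316. 165.] [ 0.489 -0.438  0.   ]
```

View pics/top0.png

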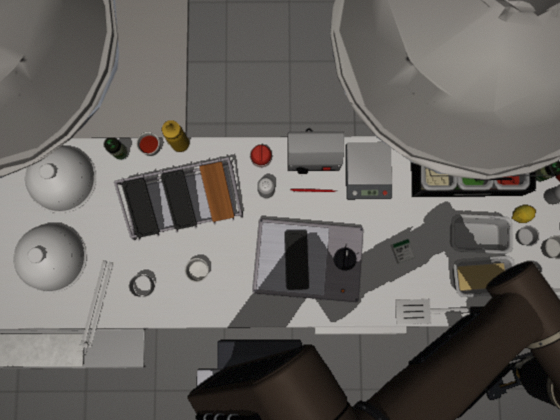

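View pics/side0.png

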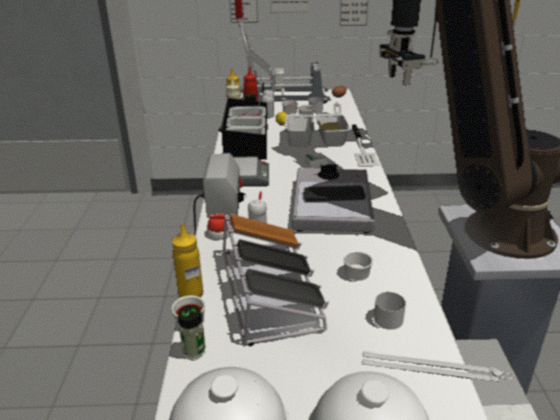

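The top view shows the grey dishes in the rack at about (140,207) and (180,199), with the board at (217,191). The base dish is on the warmer at (297,260) and the switch is at (345,257). The side view agrees. Next I'll measure the yaws from dark contours.

```bash
python3 - <<'E'
from h import *
im=cv2.imread('pics/top0.png');g=im.max(axis=2)
def fit(x0,y0,x1,y1,zf,T):
    m=np.zeros_like(g);m[y0:y1,x0:x1]=(g[y0:y1,x0:x1]<T)*255
    m=cv2.morphologyEx(m,cv2.MORPH_OPEN,np.ones((7,7)))
    cs,_=cv2.findContours(m,0,1);c=max(cs,key=cv2.contourArea)
    r=cv2.minAreaRect(c);b=cv2.boxPoints(r)
    P=np.array([ray('top',p,zf) for p in b]);e=[P[1]-P[0],P[2]-P[1]];e.sort(key=np.linalg.norm);l=e[1]*np.sign(e[1][0])
    print(P.mean(0).round(3),'len',[round(float(np.linalg.norm(v)),3) for v in e],'yaw',round(float(np.arctan2(l[1],l[0])),3))
fit(278,222,318,298,.067,45);fit(115,165,165,240,.094,45);fit(160,165,202,235,.094,45)
E
```

```text
[ 0.465 -0.135  0.067] len [0.064, 0.167] yaw -0.006
[0.617 0.313 0.094] len [0.068, 0.169] yaw 0.271
[0.64  0.204 0.094] len [0.067, 0.168] yaw 0.257
```

```bash
python3 -m handwheel '[{"delta_pos":[0,0.5,0.2],"dr":[0,0,0]},{"delta_pos":[0.2,1,0.2],"dr":[0,0,-3]},{"delta_pos":[0.2,1,0.2],"dr":[0,0,-3]},{"delta_pos":[0.4,1,0.2],"dr":[0,0,-2]},{"delta_pos":[0.5,1,0.2],"dr":[0,0,-2]},{"delta_pos":[0.6,1,0.2],"dr":[0,0,-2]},{"delta_pos":[0.6,1,0.2],"dr":[0,0,-2]},{"delta_pos":[0.6,1,0.2],"dr":[0,0,-2]},{"delta_pos":[0.6,1,0.2],"dr":[0,0,-2]},{"delta_pos":[0.6,1,0],"dr":[0,0,0]}]' -1 20
```

```text
t: 2.0
eef_pos: [0.317, -0.3618, 0.301]
ee_rot: [-3.14, 0.002, 3.108]
force: [0.8, -0.2, -0.3]
width: 0.0874
gripper_force: 0.0
```

```bash
python3 -m handwheel '[{"delta_pos":[0.4,1,0],"dr":[0,0,0]},{"delta_pos":[0.4,1,0],"dr":[0,0,0]},{"delta_pos":[0.4,1,0],"dr":[0,0,0]},{"delta_pos":[0.4,1,0],"dr":[0,0,0]},{"delta_pos":[0.3,1,0],"dr":[0,0,0]},{"delta_pos":[0.3,1,0],"dr":[0,0,0]},{"delta_pos":[0.3,0.5,0],"dr":[0,0,0]},{"delta_pos":[0,0,0],"dr":[0,0,0]}]'
python3 - <<'E'
from h import *
snap('wrist','w1');c=calibration('wrist');E=np.array(c['extrinsics']);print(get_state()['eef_pos'],-E[:3,:3].T@E[:3,3],E[:3,:3].round(2))
for q,z in {'dish_base':.05,'switch_grip':.074,'warmer':0}.items():
    for m in mark_of('wrist',q)[:2]: print(q,round(m['conf'],2),np.round(m['location']),ray('wrist',m['location'],z).round(4))
E
```

```text
t: 2.8
eef_pos: [0.3918, -0.1666, 0.3]
ee_rot: [3.141, 0.001, 3.112]
force: [-0.3, 1.1, 0.2]
width: 0.0874
gripper_force: 0.0
[ 0.39146928 -0.16742633  0.29995887] [ 0.31079363 -0.16454199  0.43822706] [[ 0.03  1.    0.  ]
 [ 0.95 -0.03  0.3 ]
 [ 0.3  -0.01 -0.95]]
dish_base 0.67 [308. 236.] [ 0.4602 -0.135   0.05  ]
switch_grip 0.73 [182. 253.] [ 0.4661 -0.2741  0.074 ]
warmer 0.98 [282. 226.] [ 0.4648 -0.1652  0.    ]
```

View pics/w1.png

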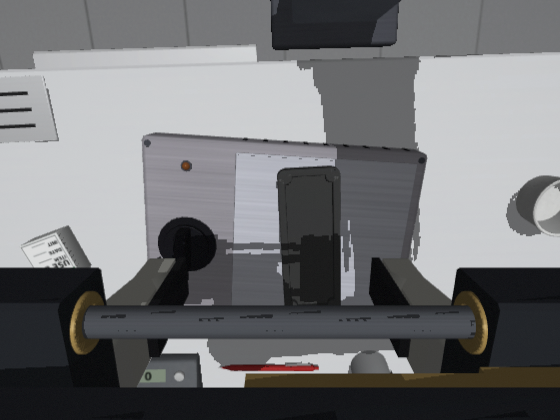

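Wrist view: warmer's near case corners are at (147,135) and (422,155). The near end of the base dish is at (279,170)–(339,167), and the switch is at (187,245).

```bash
python3 - <<'E'
from h import *
A=ray('wrist',(146,134),.048);B=ray('wrist',(423,154),.048);d=B-A;print(A,B,np.linalg.norm(d),'warmer yaw',np.arctan2(-d[0],d[1]))
y=np.arctan2(-d[0],d[1]);R=np.array([[np.cos(y),-np.sin(y)],[np.sin(y),np.cos(y)]])
c=(A+B)[:2]/2+R@[.11,0];print('warmer',c,'plate',c+R@[0,.045],'sw',c+R@[.012,-.106])
im=cv2.imread('pics/w1.png');g=im.max(axis=2)
# dish outer long edges: row-wise steps bright->dark around dish
for r in (185,210,235):
    L=g[r,245:330].astype(int);print(r,L[20:50],g[r,325:355])
E
```

```text
[ 0.34070488 -0.30563559  0.048     ] [ 0.37096431 -0.01273036  0.048     ] 0.2944640998302996 warmer yaw -0.10294271529268265
warmer [ 0.46525226 -0.17048668] plate [ 0.46987651 -0.12572491] sw [ 0.46629607 -0.27715866]
185 [188 188 188 188 188 188 189 189 189 189 183  94  67  49  55  55  56  56
  56  49  43  48  48  48  56  56  56  56  55  56] [55 56 56 56 56 56 52 22 43 56 57 56 55 56 58 73 95 95 95 95 95 95 95 94
 96 95 94 94 94 93]
210 [188 187 187 187 188 187 187 187 188 187 187 187 181  90  45  56  54  55
  55  55  52  45  55  55  55  56  56  55  55  55] [ 56  55  55  56  56  55  53  36  33  52  55  56  55  56  56  64  99  98
  99  99 100  99 100  99  99  99  98  99  98  98]
235 [192 191 191 192 190 191 192 192 191 192 191 192 191 184  93  58  50  55
  56  54  55  55  48  56  55  56  55  56  57  57] [ 39  39  39  41  56  55  39  35  20  25  28  28  29  40  45  74  92  92
  91  93  91  91  92  91 106 174  90  91  92  93]
```

```bash
cat >> h.py <<'E'
def edges(n,g,rows,lo,hi,z,thr):
    """left/right edge of the dark strip: bright->dark crossing inside given column windows"""
    out=[]
    for side,(a,b) in zip('LR',(lo,hi)):
        P=[]
        for r in rows:
            v=g[r,a:b].astype(float);t=thr[side=='R']
            k=np.where((v[:-1]>t)!=(v[1:]>t))[0]
            if len(k)==0: continue
            k=k[-1] if side=='R' else k[0]
            P.append(ray(n,(a+k+(v[k]-t)/(v[k]-v[k+1]),r),z))
        P=np.array(P);s,i=np.polyfit(P[:,0],P[:,1],1);out.append((s,i))
        print(side,len(P),'yaw',round(float(np.arctan(s)),4),'res',np.std(P[:,1]-s*P[:,0]-i).round(5))
    return out
E
python3 - <<'E'
from h import *
g=cv2.imread('pics/w1.png').max(axis=2)
o=edges('wrist',g,range(185,256,5),(262,290),(330,350),.067,(120,75))
for x in (.40,.465): print(x,[s*x+i for s,i in o])
# near end row
for c in (295,310,325): print(c,g[155:185,c])
print(ray('wrist',(310,168),.067))
E
python3 -m handwheel '[{"delta_pos":[0.3,1,0],"dr":[0,0,1]},{"delta_pos":[0.5,1,0],"dr":[0,0,1]},{"delta_pos":[0.5,1,0],"dr":[0,0,1]},{"delta_pos":[0.5,1,0],"dr":[0,0,1]},{"delta_pos":[0.5,1,0],"dr":[0,0,1]},{"delta_pos":[0.5,1,0],"dr":[0,0,1]},{"delta_pos":[0.5,1,0],"dr":[0,0,1]},{"delta_pos":[0.5,1,0],"dr":[0,0,1]},{"delta_pos":[0.3,1,0],"dr":[0,0,1]},{"delta_pos":[0.3,1,0],"dr":[0,0,1]}]'
```

```text
L 13 yaw 0.0098 res 0.00042
R 15 yaw 0.0129 res 0.00024
0.4 [np.float64(-0.1698091098134096), np.float64(-0.1035781354339226)]
0.465 [np.float64(-0.1691718751048322), np.float64(-0.10273724196237152)]
295 [139 164 186 189 189 188 186 187 190 189 189 190 120  31  47  56  56  56
  57  53  52  38  48  55  56  56  56  56  55  55]
310 [153 139 166 187 190 189 187 186 187 190 189 129  49  43  54  57  56  57
  55  54  44  49  56  57  57  56  56  55  55  56]
325 [148 151 143 168 187 189 188 187 186 188 144  70  39  51  57  57  56  56
  55  45  34  29  25  26  46  53  55  56  56  56]
[ 0.37874129 -0.13508012  0.067     ]
t: 4.0
eef_pos: [0.5242, 0.1318, 0.2994]
ee_rot: [-3.141, -0.0, -3.0]
force: [0.6, -0.0, 0.4]
width: 0.0873
gripper_force: 0.0
```

```bash
python3 -m handwheel '[{"delta_pos":[0,1,0],"dr":[0,0,1.5]},{"delta_pos":[0,1,0],"dr":[0,0,0]},{"delta_pos":[0,1,0],"dr":[0,0,0]},{"delta_pos":[0,0,0],"dr":[0,0,0]}]'
python3 - <<'E'
from h import *
snap('wrist','w2');print(get_state()['eef_pos'])
for q,z in {'dish_1':.078,'oak_board':.078,'rack':0}.items():
    for m in mark_of('wrist',q)[:3]: print(q,round(m['conf'],2),np.round(m['location']),ray('wrist',m['location'],z).round(4))
E
```

```text
t: 4.4
eef_pos: [0.524, 0.2234, 0.2988]
ee_rot: [-3.141, -0.001, -2.972]
force: [-0.8, -0.6, -0.4]
width: 0.0878
gripper_force: 0.0
[0.5238284  0.22204946 0.29891048]
dish_1 0.9 [246. 283.] [0.6401 0.2058 0.078 ]
dish_1 0.76 [347. 280.] [0.6183 0.3142 0.078 ]
oak_board 0.9 [145. 285.] [0.6611 0.0951 0.078 ]
```

View pics/w2.png

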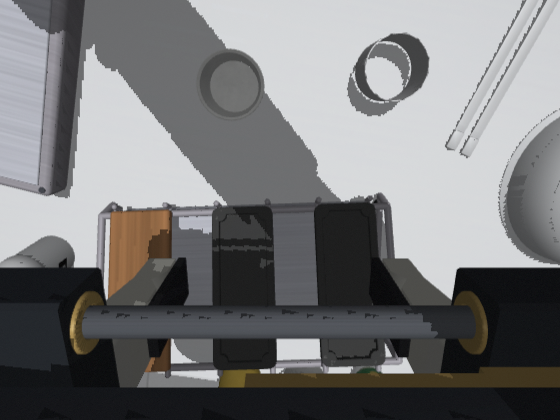

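Wrist view: board at left, middle dish spanning about (213–272, 207) to (214–276, 367), and the left-lane dish from (316–374, 205) to (321–383, 362).

```bash
python3 - <<'E'
from h import *
from scipy.optimize import least_squares
from scipy.spatial.transform import Rotation as Ro
loc=np.array([[-85,33,17],[-85,-33,17],[85,-33,17],[85,33,17]])/1e3
# image right=+y: near-right, near-left, far-left, far-right
D={'mid':[(271.5,206.5),(213.5,208),(214,367.5),(276.5,367.5)],'left':[(374,204.5),(316,206),(321,363),(383,362)]}
def pts(p): return Ro.from_euler('ZY',[p[3],-np.radians(25)]).apply(loc)+p[:3]
for k,v in D.items():
    v=np.array(v);r=least_squares(lambda p:np.r_[(proj('wrist',pts(p))-v).ravel(),(p[2]-.078)*500],[.63,.25,.078,.18])
    print(k,r.x.round(4),r.fun.round(1))
E
```

```text
mid [0.644  0.2043 0.0738 0.1994] [ 1.1 -0.9 -0.8 -0.6 -0.7  1.7  0.4  0.1 -2.1]
left [0.6229 0.3145 0.0705 0.189 ] [ 0.8 -1.5 -0.9 -1.8 -0.6  1.9  0.7  1.8 -3.7]
```

```bash
python3 -m handwheel '[{"delta_pos":[0.2,-0.1,0],"dr":[0,0,1.1]},{"delta_pos":[0.3,-0.15,-0.3],"dr":[0.95,-4.9,0]},{"delta_pos":[0.3,-0.15,-0.6],"dr":[0.95,-4.9,0]},{"delta_pos":[0.3,-0.15,-0.6],"dr":[0.95,-4.9,0]},{"delta_pos":[0.3,-0.15,-0.6],"dr":[0.95,-4.9,0]},{"delta_pos":[0.3,-0.15,-0.6],"dr":[0.95,-4.9,0]},{"delta_pos":[0.2,-0.1,-0.3],"dr":[0,0,0]},{"delta_pos":[0,0,0],"dr":[0,0,0]}]'
python3 - <<'E'
from h import *
snap('wrist','w3');s=get_state()
from scipy.spatial.transform import Rotation as Ro
R=Ro.from_euler('xyz',s['ee_rot']).as_matrix();print(s['eef_pos'],R.round(3))
for m in mark_of('wrist','dish_1')[:3]: print(round(m['conf'],2),np.round(m['location']),ray('wrist',m['location'],.078).round(4))
for nm,o in (('mid',[.642,.205,.078]),):
  print((R.T@(np.array(o)-s['eef_pos'])).round(4))
  for y in (.185,.19,.195):
    A=Ro.from_euler('ZY',[y,-np.radians(25)]).apply(np.array([[-85,33,17],[-85,-33,17],[0,33,17],[0,-33,17]])/1e3)+o;print(y,proj('wrist',A).round(1).tolist())
E
```

```text
t: 5.4
eef_pos: [0.5799, 0.1903, 0.2079]
ee_rot: [-3.141, 0.432, -2.955]
force: [0.1, 1.0, 0.8]
width: 0.088
gripper_force: 0.0
[0.58144832 0.19197107 0.21011465] [[-0.891 -0.185  0.414]
 [-0.167  0.983  0.079]
 [-0.422  0.001 -0.907]]
0.77 [422. 206.] [0.624  0.3218 0.078 ]
0.75 [283. 208.] [0.6471 0.2103 0.078 ]
[-0.0004  0.0015  0.1459]
0.185 [[325.1, 91.6], [230.6, 91.5], [320.8, 208.2], [234.8, 208.2]]
0.19 [[324.5, 91.3], [230.0, 91.7], [320.8, 208.0], [234.8, 208.4]]
0.195 [[323.9, 91.1], [229.4, 91.9], [320.7, 207.8], [234.8, 208.5]]
```

View pics/w3.png

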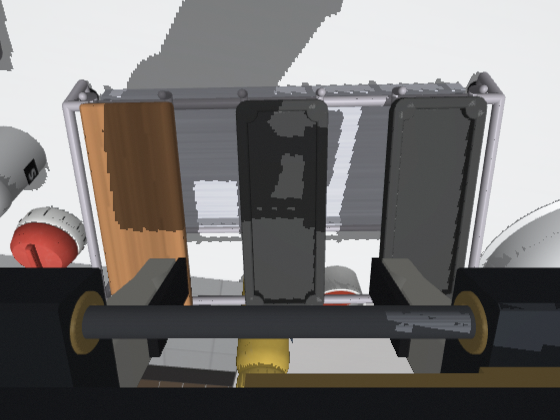

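The middle dish spans columns 236–328 at its near end (row 99) and 247–324 at row 300. Relative to the jaw centre it sits about 3 mm to +y and 0.015 rad more in yaw. I'll correct for that and descend.

```bash
python3 -m handwheel '[{"delta_pos":[0.05,0.11,0.03],"dr":[0,0,0.8]},{"delta_pos":[0.33,0.06,-0.73],"dr":[0,0,0]},{"delta_pos":[0.33,0.06,-0.73],"dr":[0,0,0]},{"delta_pos":[0.33,0.06,-0.73],"dr":[0,0,0]},{"delta_pos":[0.33,0.06,-0.73],"dr":[0,0,0]},{"delta_pos":[0.16,0.03,-0.36],"dr":[0,0,0]},{"delta_pos":[0,0,0],"dr":[0,0,0]}]'
python3 - <<'E'
from h import *
snap('wrist','w4');s=get_state();print(s['eef_pos'])
E
```

```text
t: 6.2
eef_pos: [0.6297, 0.2021, 0.1252]
ee_rot: [-3.138, 0.436, -2.938]
force: [-0.1, -0.8, 0.5]
width: 0.0872
gripper_force: 0.0
[0.62957556 0.20191348 0.12594415]
```

View pics/w4.png

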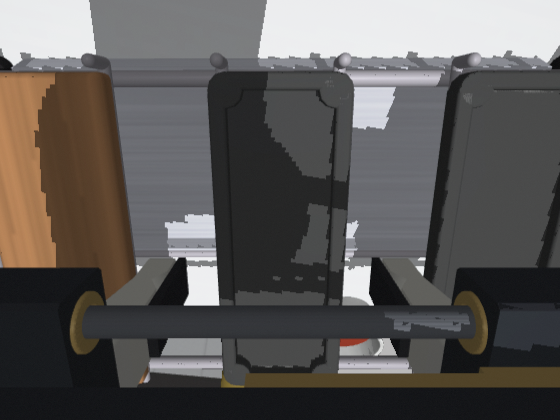

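The dish spans columns 211–352 at its near end (row 71) and is nearly centred on the jaws. I'll compute the exact correction.

```bash
cat >> h.py <<'E'
from scipy.spatial.transform import Rotation as Ro
from scipy.optimize import least_squares
def tool():
    s=get_state();return np.array(s['eef_pos']),Ro.from_euler('xyz',s['ee_rot']).as_matrix()
E
python3 - <<'E'
from h import *
p,R=tool();c=calibration('wrist');E=np.array(c['extrinsics'])
g=cv2.imread('pics/w4.png')
for r in (110,150,200,240): print(r,[(int(i+180),int(g[r,180:380].max(axis=1)[i])) for i in range(0)])
# pixel corners of top face (edge-line extrapolated), fit pose with tilt 25 and yaw free, z on the slope given lane z=78mm
v=np.array([(353,71),(209,72),(216,240),(347.5,240)])
def pts(q):
    A=Ro.from_euler('ZY',[q[3],-np.radians(25)]);a=A.apply(np.array([[-85,33,17],[-85,-33,17]])/1e3)+q[:3]
    b=A.apply(np.array([[q[4],-33e-3,17e-3],[q[5],33e-3,17e-3]]))+q[:3];return np.r_[a,b]
for z0 in (None,.078,.074):
    r=least_squares(lambda q:np.r_[(proj('wrist',pts(q))-v).ravel(),0 if z0 is None else (q[2]-z0)*5e4],[.642,.205,.078,.19,0,0],x_scale=.01)
    print(r.x.round(4),r.fun.round(1),'in tool',(R.T@(r.x[:3]-p)).round(4))
E
```

```text
110 []
150 []
200 []
240 []
[ 0.6443  0.2073  0.074   0.2067 -0.0041 -0.0038] [ 1.5  0.  -1.5  0.1  1.7 -0.1 -1.7 -0.1  0. ] in tool [0.0079 0.0024 0.0536]
[ 0.643   0.207   0.078   0.2066 -0.0062 -0.0058] [ 3.3  0.4 -3.3  0.5  0.1 -0.  -0.2 -0.  -0.1] in tool [0.0075 0.0024 0.0494]
[ 0.6444  0.2073  0.074   0.2067 -0.0041 -0.0038] [ 1.5  0.  -1.5  0.1  1.7 -0.1 -1.7 -0.1  0. ] in tool [0.0079 0.0024 0.0536]
```

```bash
python3 -m handwheel '[{"delta_pos":[-0.25,0.03,-0.11],"dr":[0,0,0]},{"delta_pos":[0.12,0.02,-0.26],"dr":[0,0,0]},{"delta_pos":[0.12,0.02,-0.26],"dr":[0,0,0]},{"delta_pos":[0.12,0.03,-0.27],"dr":[0,0,0]},{"delta_pos":[0,0,0],"dr":[0,0,0]}]'
python3 -m handwheel '[{"delta_pos":[0,0,0],"dr":[0,0,0]},{"delta_pos":[0,0,0],"dr":[0,0,0]},{"delta_pos":[0,0,0],"dr":[0,0,0]},{"delta_pos":[0,0,0],"dr":[0,0,0]},{"delta_pos":[0,0,0],"dr":[0,0,0]},{"delta_pos":[0,0,0],"dr":[0,0,0]}]' 1 30
```

```text
t: 6.75
eef_pos: [0.6344, 0.206, 0.1078]
ee_rot: [3.141, 0.414, -2.939]
force: [0.1, -0.1, 0.3]
width: 0.0879
gripper_force: 0.0
t: 7.35
eef_pos: [0.6338, 0.2054, 0.1086]
ee_rot: [3.141, 0.415, -2.939]
force: [-1.9, -1.4, 1.2]
width: 0.0651
gripper_force: 30.0
```

```bash
python3 -m handwheel '[{"delta_pos":[0,0,0],"dr":[0,0,0]},{"delta_pos":[0,0,0],"dr":[0,0,0]},{"delta_pos":[0.05,0.01,-0.12],"dr":[0.2,-1,0]},{"delta_pos":[0.05,0.01,-0.12],"dr":[0,0,0]},{"delta_pos":[0,0,0],"dr":[0,0,0]},{"delta_pos":[0,0,0],"dr":[0,0,0]}]' -1
python3 - <<'E'
from h import *
for i in range(4): s=get_state();print(s['eef_pos'],s['ee_rot'])
snap('wrist','w5')
E
```

```text
t: 7.95
eef_pos: [0.6393, 0.2062, 0.1086]
ee_rot: [3.14, 0.417, -2.938]
force: [-1.0, -0.4, 0.0]
width: 0.0875
gripper_force: 0.0
[0.63925039 0.20616905 0.10857591] [ 3.14022869  0.41744228 -2.93817586]
[0.63925039 0.20616905 0.10857591] [ 3.14022869  0.41744228 -2.93817586]
[0.63925039 0.20616905 0.10857591] [ 3.14022869  0.41744228 -2.93817586]
[0.63925039 0.20616905 0.10857591] [ 3.14022869  0.41744228 -2.93817586]
```

View pics/w5.png

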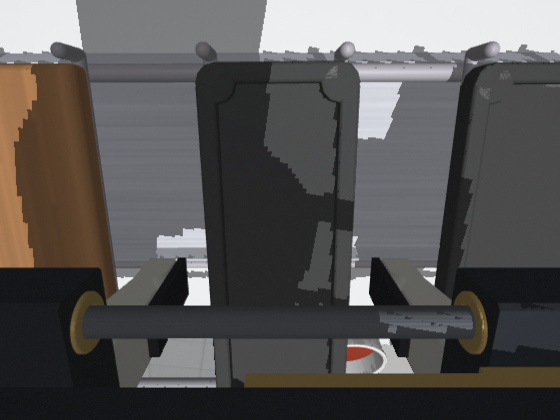

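```bash
python3 - <<'E'
from h import *
s=get_state();print(np.round(s['q'],3),np.round(s['joint_efforts'],1),s['force'],s['moment'])
E
```

```text
[ 0.466  0.272 -0.856  1.22  -0.111 -3.03 ] [ -0.  -42.9  20.9   1.2   0.1   0. ] [ 0.56980659 -0.43632693  0.441376  ] [-0.2542055   1.33110296  0.02420822]
```

q6 has hit its limit (-3.03), so the arm can't finish this grasp. I'll back off and take the half-turned grasp by turning +180° about the tool axis.

```bash
python3 -m handwheel '[{"delta_pos":[-0.41,-0.08,0.9],"dr":[0,0,0]},{"delta_pos":[-0.41,-0.08,0.9],"dr":[0,0,0]},{"delta_pos":[0,0,0],"dr":[-3.4,-0.7,7.7]},{"delta_pos":[0,0,0],"dr":[-3.4,-0.7,7.7]},{"delta_pos":[0,0,0],"dr":[-3.4,-0.7,7.7]},{"delta_pos":[0,0,0],"dr":[-3.4,-0.7,7.7]},{"delta_pos":[0,0,0],"dr":[-3.4,-0.7,7.7]},{"delta_pos":[0,0,0],"dr":[-3.4,-0.7,7.7]},{"delta_pos":[0,0,0],"dr":[-3.4,-0.7,7.7]},{"delta_pos":[0,0,0],"dr":[-3.4,-0.7,7.7]}]'
python3 -m handwheel '[{"delta_pos":[0,0,0],"dr":[-3.4,-0.7,7.7]},{"delta_pos":[0,0,0],"dr":[-3.4,-0.7,7.7]},{"delta_pos":[0,0,0],"dr":[-3.4,-0.7,7.7]},{"delta_pos":[0,0,0],"dr":[-3.4,-0.7,7.7]},{"delta_pos":[0,0,0],"dr":[-3.4,-0.7,7.7]},{"delta_pos":[0,0,0],"dr":[-3.4,-0.7,7.7]},{"delta_pos":[0,0,0],"dr":[-3.4,-0.7,7.7]},{"delta_pos":[0,0,0],"dr":[-3.4,-0.7,7.7]},{"delta_pos":[0,0,0],"dr":[-3.4,-0.7,7.7]},{"delta_pos":[0,0,0],"dr":[-3.4,-0.7,7.7]}]'
cat >> h.py <<'E'
def err(Rt,pt=None):
    """rotation vector (deg, world) and shift (30mm units) from now to target"""
    p,R=tool();print('dr',np.degrees(Ro.from_matrix(Rt@R.T).as_rotvec()).round(2),'' if pt is None else ('dp',((np.array(pt)-p)/.03).round(2)))
def Rgrasp(psi,tilt,far=True):
    s=1 if far else -1
    D=Ro.from_euler('ZY',[psi,-np.radians(tilt)]).as_matrix()
    return D@np.diag([s,-s,-1.])
E
python3 - <<'E'
from h import *
print(get_state()['q'],tool());err(Rgrasp(.204,25),np.array([.643,.207,.078])+.085*np.array([-.415,-.085,.906]))
E
```

```text
t: 9.0
eef_pos: [0.6354, 0.1987, 0.1479]
ee_rot: [-2.733, 0.166, -1.718]
force: [0.6, 0.2, -0.4]
width: 0.0875
gripper_force: 0.0
t: 10.0
eef_pos: [0.6354, 0.1988, 0.1478]
ee_rot: [-2.924, -0.361, -0.316]
force: [-0.1, -0.4, -0.4]
width: 0.0873
gripper_force: 0.0
[ 0.6375804   0.22483955 -0.70173422  0.56100208 -0.29806951  0.1473147 ] (array([0.63539506, 0.19877191, 0.14782588]), array([[ 0.88937216, -0.23096724,  0.39455201],
       [-0.29058985, -0.95183308,  0.09783313],
       [ 0.35295141, -0.20166287, -0.91365058]]))
dr [-11.79  -3.7   24.84] ('dp', array([-0.92,  0.03,  0.24]))
```

```bash
python3 -m handwheel '[{"delta_pos":[-0.23,0,0.06],"dr":[-2.95,-0.93,6.2]},{"delta_pos":[-0.23,0,0.06],"dr":[-2.95,-0.93,6.2]},{"delta_pos":[-0.23,0,0.06],"dr":[-2.95,-0.93,6.2]},{"delta_pos":[-0.23,0,0.06],"dr":[-2.95,-0.93,6.2]},{"delta_pos":[0,0,0],"dr":[0,0,0]}]'
python3 - <<'E'
from h import *
print(np.round(get_state()['q'],2));err(Rgrasp(.204,25),np.array([.643,.207,.078])+.085*np.array([-.415,-.085,.906]))
snap('wrist','w6')
for m in mark_of('wrist','dish_1')[:3]: print(m['conf'],m['location'],ray('wrist',m['location'],.078))
E
```

```text
t: 10.5
eef_pos: [0.6071, 0.1984, 0.1551]
ee_rot: [-3.14, -0.437, 0.199]
force: [0.0, -0.6, 0.2]
width: 0.0876
gripper_force: 0.0
[ 0.64  0.17 -0.82  0.77 -0.26  0.42]
dr [-0.08  0.02  0.23] ('dp', array([ 0.02,  0.04, -0.  ]))
0.89 [277.6, 226.9] [0.64444811 0.20731514 0.078     ]
0.62 [106.9, 227.5] [0.62237667 0.31678004 0.078     ]
```

View pics/w6.png

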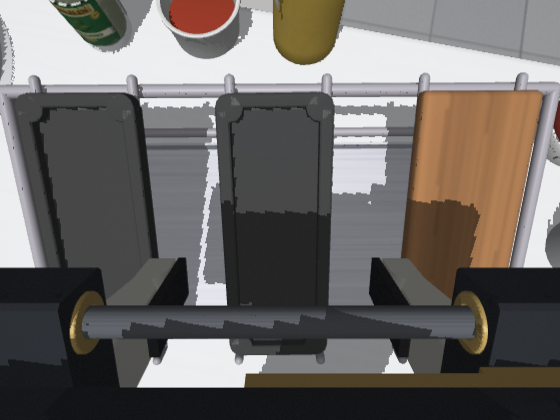

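Wrist view from the far side: the middle dish spans columns 217–334 at the top (row 93) and 229–329 at the bottom (row 352), so it is centred on the jaws. I'll descend and grip.

```bash
python3 -m handwheel '[{"delta_pos":[0.22,0.06,-0.47],"dr":[0,0,0]},{"delta_pos":[0.22,0.06,-0.46],"dr":[0,0,0]},{"delta_pos":[0.22,0.05,-0.46],"dr":[0,0,0]},{"delta_pos":[0.22,0.05,-0.46],"dr":[0,0,0]},{"delta_pos":[0,0,0],"dr":[0,0,0]},{"delta_pos":[0,0,0],"dr":[0,0,0]}]'
python3 - <<'E'
from h import *
print(np.round(get_state()['q'],2));err(Rgrasp(.204,25),[.6336,.2053,.0997])
E
```

```text
t: 11.2
eef_pos: [0.6385, 0.2023, 0.1225]
ee_rot: [3.139, -0.448, 0.191]
force: [-0.0, -0.3, -0.6]
width: 0.0878
gripper_force: 0.0
[ 0.34  0.24 -0.89  1.58 -0.07 -0.14]
dr [-0.02  0.67  0.79] ('dp', array([-0.16,  0.1 , -0.76]))
```

q4 is nearing its limit and q5 is near zero at the full 25° tilt. Tilt about the closing axis is free for the grip, so I'll use about 19° instead.

```bash
python3 -m handwheel '[{"delta_pos":[-0.1,0.03,0],"dr":[-0.6,3.3,0.4]},{"delta_pos":[-0.1,0.03,0],"dr":[-0.6,3.3,0.4]},{"delta_pos":[0,0,0],"dr":[0,0,0]},{"delta_pos":[0,0.02,-0.2],"dr":[0,0,0]},{"delta_pos":[0,0.02,-0.2],"dr":[0,0,0]},{"delta_pos":[0,0,-0.2],"dr":[0,0,0]},{"delta_pos":[0,0,-0.15],"dr":[0,0,0]},{"delta_pos":[0,0,0],"dr":[0,0,0]}]'
python3 - <<'E'
from h import *
print(np.round(get_state()['q'],2));err(Rgrasp(.204,19),[.6336,.2053,.0997])
E
```

```text
t: 12.0
eef_pos: [0.6718, 0.1955, 0.1307]
ee_rot: [3.113, -0.475, 0.197]
force: [-36.8, -10.1, 46.5]
width: 0.0874
gripper_force: 28.8
[ 0.29  0.27 -0.84  1.67 -0.07 -0.18]
dr [-0.15  8.37  1.04] ('dp', array([-1.27,  0.33, -1.03]))
```

```bash
python3 -m handwheel '[{"delta_pos":[-0.3,0,0.6],"dr":[0,0,0]},{"delta_pos":[-0.3,0,0.6],"dr":[0,0,0]},{"delta_pos":[-0.3,0,0.6],"dr":[0,0,0]}]'
python3 - <<'E'
from h import *
s=get_state();print(np.round(s['q'],2),s['force']);err(Rgrasp(.204,19))
snap('wrist','w7')
E
```

```text
t: 12.3
eef_pos: [0.6641, 0.1926, 0.1655]
ee_rot: [3.101, -0.481, 0.196]
force: [1.9, -0.7, 0.8]
width: 0.0877
gripper_force: 0.0
[ 0.54  0.22 -0.78  1.   -0.23  0.28] [ 1.91105307 -0.73731768  0.76693063]
dr [0.38 8.84 1.36]
```

View pics/w7.png

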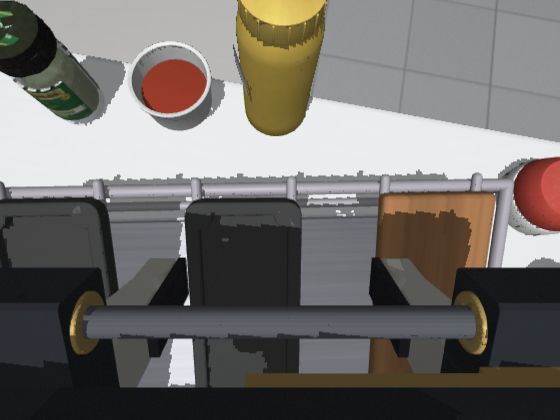

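The rack looks undisturbed: the middle dish is still in its lane (columns 187–301, row 203) and the board is at 378–495. Retreating and re-aligning with 15° tilt, well away from the wrist singularity.

```bash
python3 -m handwheel '[{"delta_pos":[-0.5,0.06,0.2],"dr":[-0.1,3.2,0.35]},{"delta_pos":[-0.5,0.06,0],"dr":[-0.1,3.2,0.35]},{"delta_pos":[-0.5,0.06,-0.2],"dr":[-0.1,3.2,0.35]},{"delta_pos":[-0.4,0.06,-0.2],"dr":[-0.1,3.2,0.35]},{"delta_pos":[0,0,0],"dr":[0,0,0]}]'
python3 - <<'E'
from h import *
s=get_state();print(np.round(s['q'],2),s['force']);err(Rgrasp(.204,15),np.array([.644,.2073,.077])+.085*np.array([-.415,-.085,.906]))
snap('wrist','w8')
for m in mark_of('wrist','dish_1')[:3]: print(m['conf'],m['location'],ray('wrist',m['location'],.078))
for m in mark_of('wrist','oak_board')[:1]: print(m['conf'],m['location'],ray('wrist',m['location'],.078))
E
```

```text
t: 12.85
eef_pos: [0.6257, 0.1945, 0.1624]
ee_rot: [3.123, -0.309, 0.202]
force: [0.5, -0.6, 0.8]
width: 0.0877
gripper_force: 0.0
[ 0.67  0.24 -0.52  0.3  -0.56  0.86] [ 0.49884294 -0.58732065  0.83107885]
dr [0.44 2.86 0.41] ('dp', array([-0.57,  0.18, -0.28]))
0.81 [95.1, 237.1] [0.62318279 0.31375156 0.078     ]
0.72 [263.8, 240.7] [0.64230886 0.20509099 0.078     ]
0.92 [432.5, 235.9] [0.66690725 0.09505945 0.078     ]
```

```bash
python3 -m handwheel '[{"delta_pos":[-0.29,0.09,-0.14],"dr":[0.22,1.4,0.2]},{"delta_pos":[-0.28,0.09,-0.14],"dr":[0.22,1.4,0.2]},{"delta_pos":[0.17,0.03,-0.36],"dr":[0,0,0]},{"delta_pos":[0.17,0.03,-0.36],"dr":[0,0,0]},{"delta_pos":[0,0,0],"dr":[0,0,0]}]'
python3 - <<'E'
from h import *
s=get_state();print(np.round(s['q'],2),s['force']);err(Rgrasp(.204,15),[.633,.2045,.0997])
E
```

```text
t: 13.5
eef_pos: [0.6185, 0.1988, 0.1293]
ee_rot: [3.138, -0.26, 0.204]
force: [-0.7, -0.8, 0.1]
width: 0.0874
gripper_force: 0.0
[ 0.67  0.29 -0.51  0.23 -0.56  0.92] [-0.71300307 -0.79579598  0.06191277]
dr [ 0.23 -0.08  0.08] ('dp', array([ 0.48,  0.19, -0.99]))
```

Motion is precise now. Descend the rest and grip.

```bash
python3 -m handwheel '[{"delta_pos":[0.16,0.07,-0.33],"dr":[0,0,0]},{"delta_pos":[0.16,0.06,-0.33],"dr":[0,0,0]},{"delta_pos":[0.16,0.06,-0.33],"dr":[0,0,0]},{"delta_pos":[0,0,0],"dr":[0,0,0]}]'
python3 -m handwheel '[{"delta_pos":[0,0,0],"dr":[0,0,0]},{"delta_pos":[0,0,0],"dr":[0,0,0]},{"delta_pos":[0,0,0],"dr":[0,0,0]},{"delta_pos":[0,0,0],"dr":[0,0,0]},{"delta_pos":[0,0,0],"dr":[0,0,0]},{"delta_pos":[0,0,0],"dr":[0,0,0]}]' 1 35
```

```text
t: 13.9
eef_pos: [0.6329, 0.2053, 0.1]
ee_rot: [3.139, -0.26, 0.204]
force: [0.3, 0.2, 0.3]
width: 0.0875
gripper_force: 0.0
t: 14.5
eef_pos: [0.6332, 0.2057, 0.1027]
ee_rot: [3.14, -0.263, 0.204]
force: [0.1, -0.2, 3.3]
width: 0.0655
gripper_force: 35.0
```

```bash
python3 -m handwheel '[{"delta_pos":[-0.1,-0.02,0.23],"dr":[0,0,0]},{"delta_pos":[-0.2,-0.04,0.45],"dr":[0,0,0]},{"delta_pos":[-0.25,-0.05,0.55],"dr":[0,0,0]},{"delta_pos":[-0.3,-0.06,0.7],"dr":[0,0,0]},{"delta_pos":[-0.3,-0.06,0.7],"dr":[0,0,0]},{"delta_pos":[-0.3,-0.2,0.7],"dr":[0,0,0]},{"delta_pos":[-0.3,-0.5,0.4],"dr":[-1,4.9,0]},{"delta_pos":[-0.3,-0.8,0.2],"dr":[-1,4.9,0]},{"delta_pos":[-0.3,-1,0],"dr":[-1,4.9,0]},{"delta_pos":[-0.3,-1,0],"dr":[-1,4.9,0]}]'
python3 -m handwheel '[{"delta_pos":[-0.3,-1,0],"dr":[-1,4.9,0]},{"delta_pos":[-0.3,-1,0],"dr":[0,0,-1.6]},{"delta_pos":[-0.3,-1,0],"dr":[0,0,-1.6]},{"delta_pos":[-0.3,-1,0],"dr":[0,0,-1.6]},{"delta_pos":[-0.3,-1,0],"dr":[0,0,-1.6]},{"delta_pos":[-0.3,-1,0],"dr":[0,0,-1.6]},{"delta_pos":[-0.2,-1,0],"dr":[0,0,-1.6]},{"delta_pos":[-0.2,-0.7,0],"dr":[0,0,-1.6]},{"delta_pos":[0,-0.3,0],"dr":[0,0,0]},{"delta_pos":[0,0,0],"dr":[0,0,0]}]'
python3 - <<'E'
from h import *
s=get_state();print(np.round(s['q'],2),s['force']);err(Rgrasp(.011,-10),[.464,-.136,.19])
E
```

```text
t: 15.5
eef_pos: [0.5524, 0.0936, 0.2214]
ee_rot: [-3.14, 0.09, 0.205]
force: [0.3, -0.5, -3.5]
width: 0.0656
gripper_force: 35.0
t: 16.5
eef_pos: [0.487, -0.1468, 0.2203]
ee_rot: [3.142, 0.174, 0.008]
force: [0.6, 0.4, -3.2]
width: 0.0655
gripper_force: 35.0
[ 0.08  0.21 -0.27 -0.01 -1.27  1.5 ] [ 0.6375777   0.3693027  -3.21397817]
dr [0.   0.01 0.19] ('dp', array([-0.77,  0.36, -1.01]))
```

```bash
python3 -m handwheel '[{"delta_pos":[-0.26,0.12,-0.6],"dr":[0,0,0]},{"delta_pos":[-0.26,0.12,-0.7],"dr":[0,0,0]},{"delta_pos":[-0.25,0.12,-0.7],"dr":[0,0,0.2]},{"delta_pos":[0,0,0],"dr":[0,0,0]},{"delta_pos":[0,0,0],"dr":[0,0,0]}]'
python3 - <<'E'
from h import *
p,R=tool();err(Rgrasp(.011,-10),[.464,-.136,.16])
snap('wrist','w9');E=np.array(calibration('wrist')['extrinsics']);print('cam',-E[:3,:3].T@E[:3,3],E[2,:3])
o=p+np.array([0,0,-.025]);A=lambda o,y:o+Ro.from_euler('z',y).apply(np.array([[85,33,17],[85,-33,17],[0,33,17],[0,-33,17],[85,0,17]])/1e3)
print('held pred',proj('wrist',A(o,.011)).round(1).tolist());print('base pred',proj('wrist',A(np.array([.464,-.136,.05]),.011)).round(1).tolist())
E
```

```text
t: 17.0
eef_pos: [0.465, -0.1349, 0.1607]
ee_rot: [3.141, 0.174, 0.014]
force: [0.5, -0.0, -2.5]
width: 0.0653
gripper_force: 35.0
dr [ 0.05  0.01 -0.15] ('dp', array([-0.03, -0.04, -0.02]))
cam [ 0.56927977 -0.13310803  0.28353468] [-0.45742465 -0.00704852 -0.88922045]
held pred [[184.0, 88.3], [375.8, 89.0], [205.7, 285.6], [352.1, 285.9], [280.0, 88.7]]
base pred [[221.7, 66.6], [340.7, 67.0], [230.4, 204.5], [330.2, 204.8], [281.2, 66.8]]
```

View pics/w9.png

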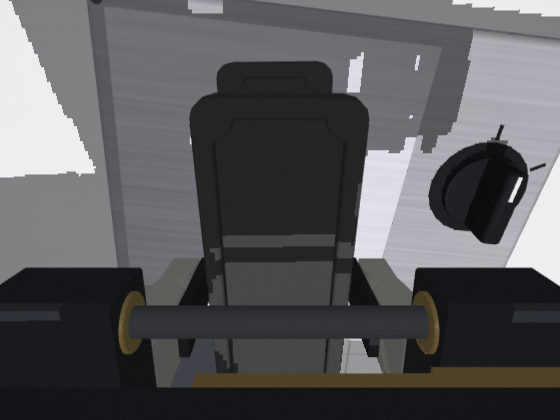

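The held dish's far end is at row 94, columns 190–369. The base dish's end behind it is at row 62, columns 217–333. I'll extract exact edges and fit.

```bash
python3 - <<'E'
from h import *
im=cv2.imread('pics/w9.png');g=im.max(axis=2).astype(int)
def show(r,a,b): print('row',r,a,g[r,a:b].tolist())
for r in (80,86): show(r,208,224);show(r,326,342)
for r in (130,170,220): show(r,186,212);show(r,346,374)
for c in (250,275,300): print('col',c,50,g[52:72,c].tolist(),84,g[84:104,c].tolist())
E
```

```text
row 80 208 [116, 116, 115, 115, 115, 116, 116, 114, 97, 36, 36, 37, 37, 35, 35, 37]
row 80 326 [37, 36, 36, 37, 37, 40, 69, 117, 116, 117, 116, 117, 117, 118, 117, 117]
row 86 208 [117, 116, 117, 117, 116, 117, 117, 117, 112, 34, 34, 36, 37, 38, 36, 36]
row 86 326 [37, 38, 38, 38, 35, 40, 80, 118, 119, 118, 118, 119, 118, 118, 119, 119]
row 130 186 [120, 121, 121, 118, 67, 35, 36, 37, 37, 36, 37, 37, 36, 36, 35, 36, 37, 35, 36, 35, 36, 36, 35, 36, 36, 36]
row 130 346 [36, 35, 37, 34, 35, 37, 37, 36, 38, 36, 36, 37, 36, 36, 37, 37, 36, 37, 36, 36, 34, 40, 80, 117, 116, 116, 116, 115]
row 170 186 [117, 116, 116, 116, 117, 116, 117, 113, 82, 35, 35, 37, 36, 35, 35, 36, 38, 36, 36, 36, 37, 36, 37, 36, 37, 37]
row 170 346 [34, 36, 36, 37, 37, 35, 37, 37, 36, 36, 36, 37, 35, 35, 36, 36, 42, 105, 227, 227, 227, 226, 226, 227, 227, 226, 226, 226]
row 220 186 [119, 120, 120, 120, 120, 121, 121, 121, 121, 122, 122, 123, 122, 117, 49, 34, 36, 36, 37, 37, 35, 36, 36, 37, 36, 37]
row 220 346 [34, 37, 37, 37, 37, 36, 35, 37, 36, 36, 35, 89, 228, 229, 229, 229, 229, 229, 229, 230, 229, 229, 229, 229, 229, 229, 229, 229]
col 250 50 [119, 120, 119, 117, 119, 118, 117, 117, 117, 92, 51, 32, 36, 39, 36, 38, 37, 37, 36, 37] 84 [36, 37, 37, 37, 36, 38, 38, 37, 35, 34, 33, 32, 31, 31, 33, 37, 37, 37, 37, 37]
col 275 50 [118, 120, 119, 119, 119, 119, 118, 117, 117, 75, 31, 35, 37, 38, 36, 38, 38, 37, 38, 36] 84 [38, 37, 39, 36, 37, 36, 36, 38, 34, 33, 32, 30, 31, 33, 33, 36, 37, 37, 37, 36]
col 300 50 [117, 117, 117, 118, 120, 120, 119, 119, 105, 63, 32, 34, 37, 36, 37, 38, 37, 38, 37, 37] 84 [36, 36, 36, 35, 37, 36, 37, 36, 37, 33, 31, 32, 31, 32, 33, 37, 37, 38, 37, 37]
```

```bash
cat >> h.py <<'E'
def fitdish(side_rows,Ls,Rs,end,yaw,x0,z=None,sgn=1):
    """dish level at yaw; observed side-edge columns at rows, end-edge (col,row) of the top face; returns origin"""
    def f(q):
        A=lambda l:Ro.from_euler('z',yaw).apply(np.array(l))+q
        o=[]
        for y,C in ((.033,Ls),(-.033,Rs)):
            a,b=proj('wrist',A([[sgn*.08,sgn*y,.017],[sgn*.02,sgn*y,.017]]))
            o+= [a[0]+(b[0]-a[0])*(r-a[1])/(b[1]-a[1])-c for r,c in zip(side_rows,C)]
        a,b=proj('wrist',A([[sgn*.085,.02,.017],[sgn*.085,-.02,.017]]))
        o.append(a[1]+(b[1]-a[1])*(end[0]-a[0])/(b[0]-a[0])-end[1])
        if z is not None:o.append((q[2]-z)*1e5)
        return o
    r=least_squares(f,x0,x_scale=.01);return r.x,np.round(r.fun,1)
E
python3 - <<'E'
from h import *
p,R=tool()
h,f=fitdish([130,170,220],[190.2,194.5,199.9],[368,363.2,357],(275,98.5),.012,[.464,-.136,.135]);print('held',h.round(4),f,'rel tcp',(h-p).round(4))
hz,f=fitdish([130,170,220],[190.2,194.5,199.9],[368,363.2,357],(275,98.5),.012,[.464,-.136,.135],p[2]-.027);print('held z',hz.round(4),f)
b,f=fitdish([80,86],[216.5,216.7],[331.9,331.7],(275,64),.012,[.464,-.136,.05]);print('base',b.round(4),f)
bz,f=fitdish([80,86],[216.5,216.7],[331.9,331.7],(275,64),.012,[.464,-.136,.05],.05);print('base z fixed',bz.round(4),f)
E
```

```text
held [ 0.4611 -0.1348  0.1322] [-0.1  0.   0.1 -0.2 -0.1  0.4 -0. ] rel tcp [-0.0045  0.0003 -0.029 ]
held z [ 0.4615 -0.1348  0.1342] [-1.4 -1.2 -1.1  1.1  1.2  1.5  0.  -0. ]
base [ 0.4651 -0.1321  0.0471] [-0.1  0.1  0.1 -0.1  0. ]
base z fixed [ 0.4654 -0.1322  0.05  ] [-0.9 -0.7  0.9  0.7 -0.  -0. ]
```

Relative to the base, the held dish needs about +4 mm in x and +2.7 mm in y.

```bash
python3 -m handwheel '[{"delta_pos":[0.13,0.09,-0.4],"dr":[0,0,-0.1]},{"delta_pos":[0,0,-0.5],"dr":[0,0,0]},{"delta_pos":[0,0,-0.5],"dr":[0,0,0]},{"delta_pos":[0,0,-0.4],"dr":[0,0,0]},{"delta_pos":[0,0,0],"dr":[0,0,0]},{"delta_pos":[0,0,0],"dr":[0,0,0]}]'
python3 - <<'E'
from h import *
p,R=tool();err(Rgrasp(.011,-10),[.468,-.1325,.105])
im=snap('wrist','w10');g=im.max(axis=2).astype(int)
for r in (85,95,110,130,170,220): 
    d=np.abs(np.diff(g[r,150:410]));k=np.where(d>12)[0]+150;print(r,k.tolist())
for c in (250,275,300): print('col',c,40,g[40:110,c].tolist())
cv2.imwrite('pics/c10.png',cv2.resize(im[40:270,150:410,::-1],None,fx=2.5,fy=2.5))
E
```

```text
t: 17.65
eef_pos: [0.4687, -0.1328, 0.1062]
ee_rot: [3.141, 0.174, 0.01]
force: [-0.3, 0.5, -3.2]
width: 0.0654
gripper_force: 35.0
dr [0.05 0.01 0.03] ('dp', array([-0.02,  0.01, -0.04]))
85 [211, 212, 213, 342, 343, 344]
95 [202, 203, 350, 351, 352, 353]
110 [189, 190, 366, 367, 373]
130 [189, 190, 366, 367, 368, 370]
170 [193, 194, 362, 363]
220 [199, 200, 356, 357, 372, 373]
col 250 40 [153, 153, 153, 152, 151, 151, 151, 152, 151, 151, 151, 150, 150, 150, 151, 151, 150, 152, 153, 154, 155, 155, 154, 153, 154, 154, 155, 157, 158, 156, 156, 156, 156, 156, 155, 155, 153, 153, 154, 153, 155, 101, 43, 45, 45, 48, 51, 51, 52, 52, 51, 52, 50, 46, 43, 44, 45, 44, 47, 51, 52, 52, 52, 53, 52, 52, 52, 52, 51, 51]
col 275 40 [152, 153, 152, 152, 153, 152, 152, 151, 152, 151, 151, 151, 151, 151, 152, 151, 152, 152, 151, 152, 153, 153, 155, 154, 154, 153, 152, 153, 155, 156, 157, 157, 156, 156, 156, 156, 155, 154, 153, 153, 134, 83, 43, 44, 46, 50, 51, 51, 52, 52, 52, 51, 49, 45, 43, 45, 44, 44, 48, 51, 51, 51, 51, 52, 52, 51, 51, 52, 50, 50]
col 300 40 [153, 153, 151, 151, 151, 152, 152, 151, 151, 151, 150, 151, 151, 151, 151, 151, 150, 149, 150, 149, 151, 150, 152, 152, 153, 153, 154, 153, 152, 153, 153, 154, 155, 157, 158, 157, 156, 155, 156, 156, 110, 55, 44, 44, 47, 50, 52, 51, 52, 52, 52, 51, 51, 46, 44, 44, 43, 45, 46, 50, 51, 52, 52, 52, 52, 51, 52, 51, 51, 51]
```

View pics/c10.png

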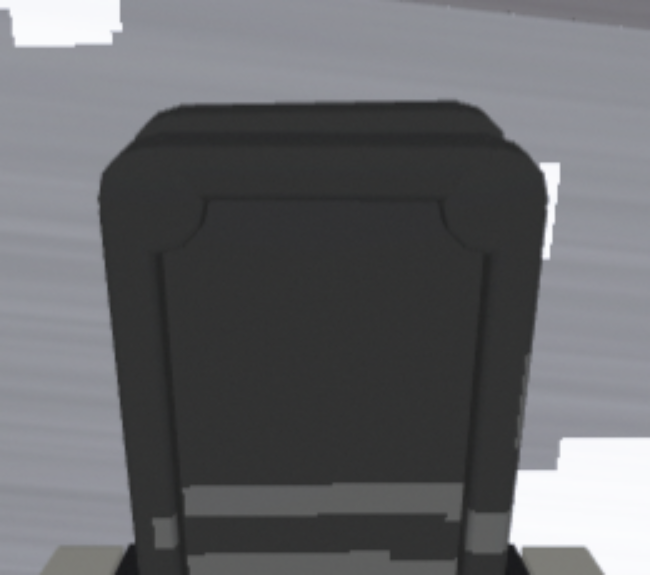

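The held dish (end row 98) sits over the base (end row 81), laterally aligned to about 0.3 mm. Next, a yaw comparison and the x offset.

```bash
python3 - <<'E'
from h import *
p,R=tool();g=cv2.imread('pics/w10.png').max(axis=2).astype(float)
cs=np.arange(228,328)
def cross(c,a,b,t):
    v=g[a:b,c];k=np.where((v[:-1]>t)&(v[1:]<=t))[0][0];return a+k+(v[k]-t)/(v[k]-v[k+1])
rb=np.array([cross(c,60,100,100) for c in cs]);print('base slope',np.polyfit(cs,rb,1),rb.std())
def cross2(c):
    v=cv2.GaussianBlur(g[:,c-2:c+3],(5,1),0).mean(1)[92:106];d=np.diff(v);return 92+(np.arange(13)*np.clip(d,0,9)).sum()/np.clip(d,0,9).sum()
rh=np.array([cross2(c) for c in cs]);print('held slope',np.polyfit(cs,rh,1),rh.std())
for y in (0,.011,.03):
  for nm,o,z in (('baselow',[.468,-.1325,.05],.005),('held',p-[0,0,.028],.017)):
    A=np.array(o)+Ro.from_euler('z',y).apply(np.array([[.085,.02,z],[.085,-.02,z]]));a,b=proj('wrist',A);print(y,nm,((b[1]-a[1])/(b[0]-a[0])).round(4),((a+b)/2).round(1))
h,f=fitdish([130,170,220],[190,194,200],[367.5,363,357],(275,98.3),.011,[.464,-.136,.135]);print('held',h.round(4),f,'rel tcp',(h-p).round(4))
# base x from low end edge, z known
for c in ((275,np.interp(275,cs,rb)),): print('base end x',ray('wrist',c,.055),'center x',ray('wrist',c,.055)[0]-.085)
E
```

```text
base slope [-1.48887252e-02  8.46824778e+01] 0.4379958762339383
held slope [-8.37215935e-04  9.81430197e+01] 0.27762635848875206
0 baselow 0.0122 [280.7  74.6]
0 held 0.012 [282.3  85.7]
0.011 baselow 0.0005 [278.6  74.6]
0.011 held 0.0004 [279.7  85.6]
0.03 baselow -0.0197 [275.1  74.7]
0.03 held -0.0195 [275.2  85.7]
held [ 0.4645 -0.1325  0.0775] [-0.2  0.3 -0.1 -0.1 -0.1  0.2 -0. ] rel tcp [-0.0045  0.0003 -0.029 ]
base end x [ 0.55040722 -0.12994448  0.055     ] center x 0.46540722210680135
```

```bash
python3 -m handwheel '[{"delta_pos":[0.03,-0.04,0],"dr":[0,0,0.8]},{"delta_pos":[0,0,-0.2],"dr":[0,0,0]},{"delta_pos":[0,0,-0.15],"dr":[0,0,0]},{"delta_pos":[0,0,-0.05],"dr":[0,0,0]},{"delta_pos":[0,0,0],"dr":[0,0,0]}]'
python3 -m handwheel '[{"delta_pos":[0,0,-0.05],"dr":[0,0,0]},{"delta_pos":[0,0,-0.05],"dr":[0,0,0]},{"delta_pos":[0,0,0],"dr":[0,0,0]}]'
```

```text
t: 18.2
eef_pos: [0.469, -0.134, 0.0937]
ee_rot: [3.141, 0.175, 0.024]
force: [0.2, 0.7, -1.8]
width: 0.0657
gripper_force: 35.0
t: 18.5
eef_pos: [0.4692, -0.1339, 0.0909]
ee_rot: [3.141, 0.175, 0.024]
force: [0.0, -0.4, -2.4]
width: 0.0656
gripper_force: 35.0
```

```bash
for i in 1 2 3; do python3 -m handwheel '[{"delta_pos":[0,0,-0.05],"dr":[0,0,0]},{"delta_pos":[0,0,0],"dr":[0,0,0]}]' | grep -E "eef_pos|force: \["; done
```

```text
eef_pos: [0.4692, -0.134, 0.0894]
force: [-0.1, 0.5, -3.4]
eef_pos: [0.4694, -0.134, 0.0883]
force: [-0.7, 0.3, 1.0]
eef_pos: [0.4695, -0.134, 0.0882]
force: [-4.7, 2.7, 16.7]
```

Contact came at the seated height. Relaxing, releasing and backing up.

```bash
python3 -m handwheel '[{"delta_pos":[0,0,0.04],"dr":[0,0,0]},{"delta_pos":[0,0,0],"dr":[0,0,0]}]' | tail -4
python3 -m handwheel '[{"delta_pos":[0,0,0],"dr":[0,0,0]},{"delta_pos":[0,0,0],"dr":[0,0,0]},{"delta_pos":[0,0,0],"dr":[0,0,0]},{"delta_pos":[0,0,0.3],"dr":[0,0,0]},{"delta_pos":[0,0,0.8],"dr":[0,0,0]},{"delta_pos":[0,0,0.8],"dr":[0,0,0]},{"delta_pos":[0,0,0],"dr":[0,0,0]}]' -1
python3 - <<'E'
from h import *
p,R=tool();im=snap('wrist','w11');g=im.max(axis=2).astype(int)
for r in (80,100,130,170,220): 
    d=np.abs(np.diff(g[r,150:410]));k=np.where(d>12)[0]+150;print(r,k.tolist())
cv2.imwrite('pics/c11.png',cv2.resize(im[20:330,150:410,::-1],None,fx=1.9,fy=1.9))
E
```

```text
ee_rot: [3.141, 0.174, 0.024]
force: [-1.5, 2.6, 6.2]
width: 0.0656
gripper_force: 35.0
t: 20.0
eef_pos: [0.4713, -0.1342, 0.1482]
ee_rot: [3.14, 0.169, 0.025]
force: [0.0, -0.3, 0.2]
width: 0.0872
gripper_force: 0.0
80 [222, 223, 224, 328, 329, 330, 346, 347, 384]
100 [214, 341, 342, 344, 345, 378]
130 [216, 338, 339, 364]
170 [191, 192, 198, 219, 335, 336, 356, 359, 382, 383]
220 [222, 223, 235, 236, 237, 238, 317, 318, 319, 331, 332, 401]
```

View pics/c11.png

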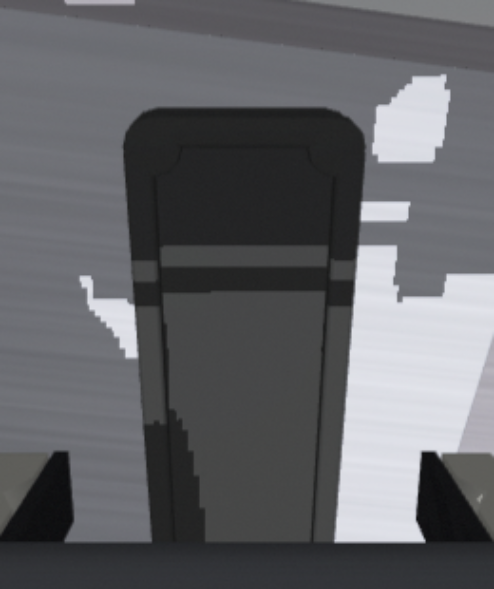

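The upper dish lies square on the base with both outlines coinciding: sides at columns 214–342, end row 79. I've now used more pictures than the 10 allowed, so from here I'll work from numbers only. Next, the left-lane dish.

```bash
python3 -m handwheel '[{"delta_pos":[0,0,0.9],"dr":[0,0,0]},{"delta_pos":[0,0.3,0.9],"dr":[0,0,0]},{"delta_pos":[0.1,0.7,0.8],"dr":[0,0,1.3]},{"delta_pos":[0.2,1,0.5],"dr":[0,0,1.3]},{"delta_pos":[0.2,1,0],"dr":[0,0,1.3]},{"delta_pos":[0.2,1,0],"dr":[0,0,1.3]},{"delta_pos":[0.2,1,0],"dr":[0,0,1.3]},{"delta_pos":[0.2,1,0],"dr":[0,0,1.3]},{"delta_pos":[0.2,1,0],"dr":[0,0,1.3]},{"delta_pos":[0.2,1,0],"dr":[0,0,1.2]}]' -1
python3 -m handwheel '[{"delta_pos":[0.3,1,0],"dr":[1,-4.9,0]},{"delta_pos":[0.3,1,0],"dr":[1,-4.9,0]},{"delta_pos":[0.3,1,0],"dr":[1,-4.9,0]},{"delta_pos":[0.3,1,0],"dr":[1,-4.9,0]},{"delta_pos":[0.3,1,-0.2],"dr":[1,-4.9,0]},{"delta_pos":[0.3,1,-0.4],"dr":[0,0,0]},{"delta_pos":[0,0.7,-0.4],"dr":[0,0,0]},{"delta_pos":[0,0,0],"dr":[0,0,0]}]'
python3 - <<'E'
from h import *
print(np.round(get_state()['q'],2));err(Rgrasp(.204,15),[.565,.306,.187])
E
```

```text
t: 21.05
eef_pos: [0.514, 0.1072, 0.2373]
ee_rot: [3.141, 0.175, 0.205]
force: [0.1, 0.5, -0.2]
width: 0.0875
gripper_force: 0.0
t: 21.85
eef_pos: [0.5673, 0.3084, 0.205]
ee_rot: [3.138, -0.259, 0.206]
force: [-1.1, -1.3, -0.2]
width: 0.0879
gripper_force: 0.0
[ 0.89  0.21 -0.42  0.24 -0.76  0.73]
dr [ 0.25 -0.11 -0.08] ('dp', array([-0.08, -0.08, -0.6 ]))
```

```bash
python3 -m handwheel '[{"delta_pos":[-0.08,-0.08,-0.3],"dr":[0,0,0]},{"delta_pos":[0,0,-0.3],"dr":[0,0,0]},{"delta_pos":[0.21,0.04,-0.45],"dr":[0,0,0]},{"delta_pos":[0.21,0.04,-0.45],"dr":[0,0,0]},{"delta_pos":[0,0,0],"dr":[0,0,0]},{"delta_pos":[0,0,0],"dr":[0,0,0]}]' | grep eef
python3 - <<'E'
from h import *
p,R=tool();im=snap('wrist','w12');g=im.max(axis=2).astype(int)
for m in mark_of('wrist','dish_2')[:3]: print(m['conf'],m['location'],ray('wrist',m['location'],.076))
o=np.array([.618,.3166,.0745])
A=o+Ro.from_euler('ZY',[.204,-np.radians(25)]).apply(np.array([[85,33,17],[85,-33,17],[20,33,17],[20,-33,17]])/1e3);print(proj('wrist',A).round(1).tolist())
for r in (120,150,180,210,240): 
    d=np.abs(np.diff(g[r,170:390]));k=np.where(d>14)[0]+170;print(r,k.tolist())
print(g[60:130:2,280].tolist())
err(Rgrasp(.204,15),[.6067,.3143,.096])
E
```

```text
eef_pos: [0.5787, 0.3065, 0.162]
0.57 [279.4, 196.7] [0.62120266 0.31551035 0.076     ]
[[212.9, 67.1], [340.1, 67.2], [221.8, 183.1], [331.6, 183.2]]
120 [184, 186, 195, 196, 197, 198, 210, 211, 216, 217, 231, 233, 321, 323, 337]
150 [188, 189, 197, 199, 200, 201, 210, 211, 219, 233, 237, 299, 334, 335]
180 [191, 192, 203, 204, 209, 211, 222, 332, 333]
210 [195, 206, 207, 208, 211, 212, 221, 224, 330, 331]
240 [198, 199, 209, 210, 211, 212, 215, 216, 217, 218, 219, 220, 221, 222, 226, 227, 328, 329, 372, 374, 381, 387, 388]
[35, 65, 71, 72, 73, 70, 70, 70, 48, 68, 72, 72, 72, 73, 71, 72, 71, 72, 72, 72, 71, 73, 73, 72, 72, 72, 72, 71, 72, 71, 72, 71, 71, 71, 71]
dr [0.08 0.06 0.04] ('dp', array([ 0.93,  0.24, -2.24]))
```

Side edges match the prediction within 1 px. I'll shift 3 mm up-slope, descend and grip.

```bash
python3 -m handwheel '[{"delta_pos":[0.21,0.05,-0.44],"dr":[0,0,0]},{"delta_pos":[0.21,0.05,-0.44],"dr":[0,0,0]},{"delta_pos":[0.2,0.05,-0.44],"dr":[0,0,0]},{"delta_pos":[0.2,0.05,-0.44],"dr":[0,0,0]},{"delta_pos":[0.2,0.06,-0.44],"dr":[0,0,0]},{"delta_pos":[0,0,0],"dr":[0,0,0]}]'
python3 - <<'E'
from h import *
print(np.round(get_state()['q'],2));err(Rgrasp(.204,15),[.6094,.3149,.0973])
E
```

```text
t: 23.15
eef_pos: [0.6092, 0.3144, 0.0941]
ee_rot: [3.138, -0.26, 0.204]
force: [-0.6, 0.3, -0.6]
width: 0.0877
gripper_force: 0.0
[ 0.83  0.38 -0.49  0.32 -0.51  0.68]
dr [ 0.2  -0.07  0.04] ('dp', array([0.01, 0.02, 0.11]))
```

```bash
python3 -m handwheel '[{"delta_pos":[0,0,0],"dr":[0,0,0]},{"delta_pos":[0,0,0],"dr":[0,0,0]},{"delta_pos":[0,0,0],"dr":[0,0,0]},{"delta_pos":[0,0,0],"dr":[0,0,0]},{"delta_pos":[0,0,0],"dr":[0,0,0]},{"delta_pos":[0,0,0],"dr":[0,0,0]}]' 1 35 | tail -3
python3 -m handwheel '[{"delta_pos":[-0.1,-0.02,0.23],"dr":[0,0,0]},{"delta_pos":[-0.2,-0.04,0.45],"dr":[0,0,0]},{"delta_pos":[-0.25,-0.05,0.55],"dr":[0,0,0]},{"delta_pos":[-0.3,-0.06,0.7],"dr":[0,0,0]},{"delta_pos":[-0.3,-0.06,0.7],"dr":[0,0,0]},{"delta_pos":[-0.3,-0.2,0.7],"dr":[0,0,0]},{"delta_pos":[-0.2,-0.5,0.7],"dr":[-1,4.9,0]},{"delta_pos":[-0.2,-0.8,0.2],"dr":[-1,4.9,0]},{"delta_pos":[-0.2,-1,0],"dr":[-1,4.9,0]},{"delta_pos":[-0.2,-1,0],"dr":[-1,4.9,0]}]'
python3 -m handwheel '[{"delta_pos":[-0.2,-1,0],"dr":[-1,4.9,0]},{"delta_pos":[-0.2,-1,0],"dr":[0,0,-1.5]},{"delta_pos":[-0.2,-1,0],"dr":[0,0,-1.5]},{"delta_pos":[-0.2,-1,0],"dr":[0,0,-1.5]},{"delta_pos":[-0.2,-1,0],"dr":[0,0,-1.5]},{"delta_pos":[-0.2,-1,0],"dr":[0,0,-1.5]},{"delta_pos":[-0.2,-1,0],"dr":[0,0,-1.5]},{"delta_pos":[-0.2,-1,0],"dr":[0,0,-1.3]},{"delta_pos":[-0.2,-1,0],"dr":[0,0,0]},{"delta_pos":[-0.2,-1,0],"dr":[0,0,0]}]'
python3 - <<'E'
from h import *
print(np.round(get_state()['q'],2));err(Rgrasp(.024,-10),[.4693,-.134,.165])
E
```

```text
force: [-3.9, -1.5, 4.5]
width: 0.0658
gripper_force: 35.0
t: 24.75
eef_pos: [0.5408, 0.2031, 0.2258]
ee_rot: [-3.139, 0.088, 0.206]
force: [0.3, -0.4, -2.3]
width: 0.0654
gripper_force: 35.0
t: 25.75
eef_pos: [0.481, -0.0978, 0.2247]
ee_rot: [-3.141, 0.173, 0.025]
force: [-0.2, -0.9, -1.8]
width: 0.0656
gripper_force: 35.0
[ 0.18  0.18 -0.29 -0.03 -1.28  1.43]
dr [-0.02  0.1  -0.05] ('dp', array([-0.39, -1.21, -1.99]))
```

```bash
python3 -m handwheel '[{"delta_pos":[-0.2,-0.6,-0.6],"dr":[0,0,0]},{"delta_pos":[-0.19,-0.6,-0.7],"dr":[0,0,0]},{"delta_pos":[0,0,-0.7],"dr":[0,0,0]},{"delta_pos":[0,0,0],"dr":[0,0,0]},{"delta_pos":[0,0,0],"dr":[0,0,0]}]' | grep -E "eef|rot"
cat > cmp.py <<'E'
from h import *
import sys
p,R=tool();im=snap('wrist',sys.argv[1]);g=im.max(axis=2).astype(float)
def sides(rows):
    L=[];Q=[]
    for r in rows:
        d=np.abs(np.diff(g[r,150:410]));k=np.where(d>14)[0]+150;print(r,k.tolist())
sides((70,80,86,110,130,170,220))
for c in (240,275,310): print('col',c,'from50',g[50:110,c].astype(int).tolist())
err(Rgrasp(.024,-10),[.4693,-.134,.165])
E
python3 cmp.py w13
```

```text
eef_pos: [0.4701, -0.1329, 0.1646]
ee_rot: [3.141, 0.174, 0.025]
70 [234, 236, 321, 322, 348, 349, 361, 362]
80 [207, 208, 223, 346, 347, 348, 350, 360]
86 [192, 193, 194, 195, 359, 361, 362]
110 [182, 183, 370, 371]
130 [184, 185, 368, 369]
170 [189, 190, 363, 364, 365, 408]
220 [195, 196, 355, 358, 359, 393]
col 240 from50 [117, 117, 118, 118, 117, 118, 119, 119, 119, 120, 120, 119, 119, 117, 116, 117, 117, 118, 117, 104, 64, 31, 29, 31, 34, 36, 35, 37, 37, 36, 34, 32, 31, 32, 32, 35, 37, 37, 38, 37, 37, 39, 38, 39, 36, 37, 37, 37, 36, 37, 36, 36, 36, 35, 37, 35, 32, 31, 34, 34]
col 275 from50 [113, 114, 114, 116, 116, 117, 118, 118, 117, 118, 118, 120, 119, 120, 120, 120, 118, 118, 118, 103, 63, 33, 31, 32, 33, 37, 37, 38, 37, 37, 33, 30, 32, 32, 34, 36, 37, 36, 38, 37, 37, 38, 37, 39, 38, 36, 37, 35, 35, 37, 35, 35, 36, 36, 37, 35, 32, 30, 34, 37]
col 310 from50 [116, 117, 116, 115, 115, 115, 115, 115, 116, 115, 117, 118, 116, 117, 117, 118, 119, 119, 120, 105, 64, 32, 31, 30, 34, 37, 39, 36, 38, 35, 33, 32, 31, 31, 35, 37, 36, 37, 37, 36, 38, 38, 37, 38, 38, 36, 36, 35, 37, 37, 36, 35, 36, 36, 37, 34, 32, 29, 35, 38]
dr [ 0.03  0.12 -0.07] ('dp', array([-0.04, -0.04, -0.  ]))
```

```bash
python3 - <<'E'
from h import *
p,R=tool()
h,f=fitdish([110,130,170,220],[183,185,190,196],[371,369,364,358.3],(275,85),.025,[.464,-.136,.135]);print('held',h.round(4),f,'rel tcp',(h-p).round(4))
# pile top dish: origin z=.062, lower body edge seen at row 70 (z=.067) ; rounded corner chord mid at row 72..76
g=cv2.imread('pics/w13.png').max(axis=2).astype(float)
e=ray('wrist',(275,70),.067);print('pile end x',e,'centre x(low)',e[0]-.085*np.cos(.025), 'topedge', ray('wrist',(275,74.5),.079)[0]-.085)
for r in (72,74,76,78):
    v=g[r];t=80;L=[c for c in range(200,278) if v[c]>t>=v[c+1]];Q=[c for c in range(280,345) if v[c]<=t<v[c+1]];print(r,L,Q)
def mid(o,yaw): return proj('wrist',o+Ro.from_euler('z',yaw).apply(np.array([[.082,.02,.01],[.082,-.02,.01]]))).mean(0)
print('pred mid for origin y=-.134',mid(np.array([.4655,-.134,.062]),.025),'-.132',mid(np.array([.4655,-.132,.062]),.025))
E
```

```text
held [ 0.4713 -0.1317  0.1404] [-0.   0.3 -0.  -0.2  0.1 -0.2  0.1  0.1 -0. ] rel tcp [ 0.0006  0.001  -0.0247]
pile end x [ 0.55186561 -0.12830357  0.067     ] centre x(low) 0.4668921747850016 topedge 0.46581399624850856
72 [230] [327]
74 [228] [331]
76 [226] [333]
78 [224] [335]
pred mid for origin y=-.134 [281.26251398  79.52268019] -.132 [277.69320754  79.42410731]
```

```bash
python3 -m handwheel '[{"delta_pos":[-0.18,-0.05,-0.4],"dr":[0,0,0]},{"delta_pos":[0,0,-0.5],"dr":[0,0,0]},{"delta_pos":[0,0,-0.5],"dr":[0,0,0]},{"delta_pos":[0,0,-0.2],"dr":[0,0,0]},{"delta_pos":[0,0,0],"dr":[0,0,0]},{"delta_pos":[0,0,0],"dr":[0,0,0]}]' | grep -E "eef|rot"
cat > cmp2.py <<'E'
from h import *
import sys
p,R=tool();g=snap('wrist',sys.argv[1]).max(axis=2).astype(float)
print(tool()[0])
for r in range(64,100,3):
    v=g[r];d=np.diff(v);L=150+np.argmin(d[150:276]);Q=280+np.argmax(d[280:410]);print(r,L,Q,(L+Q+1)/2,end=' | ')
for r in (130,170,220): print(r,(np.where(np.abs(np.diff(g[r,150:410]))>14)[0]+150).tolist())
for c in (240,275,310): print('col',c,'from60',g[60:100,c].astype(int).tolist())
E
python3 cmp2.py w14
```

```text
eef_pos: [0.4653, -0.1344, 0.1167]
ee_rot: [3.141, 0.173, 0.025]
[ 0.4652374  -0.13443135  0.11666775]
64 151 288 220.0 | 67 249 379 314.5 | 70 221 330 276.0 | 73 214 336 275.5 | 76 211 344 278.0 | 79 208 347 278.0 | 82 200 355 278.0 | 85 195 359 277.5 | 88 191 363 277.5 | 91 188 365 277.0 | 94 186 368 277.5 | 97 184 369 277.0 | 130 [184, 185, 368, 369]
170 [189, 190, 364, 365]
220 [195, 196, 356, 358, 359]
col 240 from60 [139, 138, 139, 137, 138, 136, 137, 137, 137, 137, 89, 39, 37, 39, 40, 41, 44, 46, 44, 44, 41, 38, 38, 38, 41, 44, 44, 45, 45, 45, 46, 44, 45, 45, 44, 45, 45, 44, 43, 43]
col 275 from60 [140, 139, 140, 141, 139, 139, 139, 138, 138, 137, 89, 38, 38, 38, 38, 39, 44, 44, 45, 44, 40, 38, 38, 38, 40, 44, 46, 44, 45, 45, 44, 45, 45, 45, 46, 45, 44, 46, 44, 44]
col 310 from60 [137, 136, 136, 138, 140, 140, 140, 139, 139, 139, 90, 37, 38, 36, 39, 39, 42, 45, 47, 43, 40, 38, 37, 39, 40, 44, 46, 44, 46, 46, 44, 46, 46, 46, 45, 45, 43, 45, 44, 43]
```

```bash
python3 - <<'E'
from h import *
p,R=tool();o=p+[.0006,.001,-.0247]
h=ray('wrist',(275,85),o[2]+.017)[0];hl=ray('wrist',(275,80),o[2]+.005)[0]
print('held ends',h,hl,'pile ends',ray('wrist',(275,75.5),.079)[0],ray('wrist',(275,70.5),.067)[0])
E
python3 -m handwheel '[{"delta_pos":[0,0,-0.2],"dr":[0,0,0]},{"delta_pos":[0,0,-0.1],"dr":[0,0,0]},{"delta_pos":[0,0,0],"dr":[0,0,0]}]' | grep -E "eef|force: \["
```

```text
held ends 0.55088192468145 0.5509839180106058 pile ends 0.5504880468645102 0.551194530951108
eef_pos: [0.4641, -0.1346, 0.1062]
force: [-0.1, 0.7, -3.3]
```

Aligned within 0.3 mm. Lowering to contact.

```bash
python3 -m handwheel '[{"delta_pos":[0,0,-0.08],"dr":[0,0,0]},{"delta_pos":[0,0,-0.06],"dr":[0,0,0]},{"delta_pos":[0,0,0],"dr":[0,0,0]}]' | grep -E "eef|force: \["
for i in 1 2; do python3 -m handwheel '[{"delta_pos":[0,0,-0.04],"dr":[0,0,0]},{"delta_pos":[0,0,0],"dr":[0,0,0]}]' | grep -E "eef_pos|force: \["; done
```

```text
eef_pos: [0.4643, -0.1346, 0.1022]
force: [-1.3, -1.0, -1.5]
eef_pos: [0.4644, -0.1346, 0.1012]
force: [-0.1, 0.2, -1.9]
eef_pos: [0.4644, -0.1346, 0.0999]
force: [-0.3, 0.1, -2.4]
```

```bash
for i in 1 2; do python3 -m handwheel '[{"delta_pos":[0,0,-0.04],"dr":[0,0,0]},{"delta_pos":[0,0,0],"dr":[0,0,0]}]' | grep -E "eef_pos|force: \["; done
```

```text
eef_pos: [0.4645, -0.1344, 0.0988]
force: [0.1, 2.0, -1.6]
eef_pos: [0.4646, -0.1344, 0.0977]
force: [-0.3, 1.3, -1.4]
```

```bash
for i in 1 2; do python3 -m handwheel '[{"delta_pos":[0,0,-0.04],"dr":[0,0,0]},{"delta_pos":[0,0,0],"dr":[0,0,0]}]' | grep -E "eef_pos|force: \["; done
```

```text
eef_pos: [0.4647, -0.1344, 0.0966]
force: [-0.5, 3.1, 0.7]
eef_pos: [0.4648, -0.1345, 0.096]
force: [-1.9, 5.2, 8.5]
```

```bash
python3 -m handwheel '[{"delta_pos":[0,0,0.03],"dr":[0,0,0]},{"delta_pos":[0,0,0],"dr":[0,0,0]}]' | grep -E "force: \["
python3 -m handwheel '[{"delta_pos":[0,0,0],"dr":[0,0,0]},{"delta_pos":[0,0,0],"dr":[0,0,0]},{"delta_pos":[0,0,0],"dr":[0,0,0]},{"delta_pos":[0,0,0],"dr":[0,0,0]},{"delta_pos":[0,0,0.3],"dr":[0,0,0]},{"delta_pos":[0,0,0.7],"dr":[0,0,0]},{"delta_pos":[0,0,0.7],"dr":[0,0,0]},{"delta_pos":[0,0,0],"dr":[0,0,0]}]' -1
python3 - <<'E'
from h import *
g=snap('wrist','w15').max(axis=2).astype(float);p,R=tool()
Ls=[];Rs=[];rows=[110,130,150,170,190]
for r in rows:
    d=np.diff(g[r]);L=180+np.argmin(d[180:270]);Q=290+np.argmax(d[290:380]);Ls.append(L+.7);Rs.append(Q+.5)
print(Ls,Rs)
for c in (240,275,310): print('col',c,'from55',g[55:105,c].astype(int).tolist())
h,f=fitdish(rows,Ls,Rs,(275,82),.025,[.464,-.136,.075]);print('top',h.round(4),f)
E
```

```text
force: [-0.4, 1.9, 0.2]
t: 29.75
eef_pos: [0.4663, -0.1347, 0.1503]
ee_rot: [3.141, 0.169, 0.025]
force: [0.5, 0.4, -0.6]
width: 0.0875
gripper_force: 0.0
[np.float64(210.7), np.float64(212.7), np.float64(214.7), np.float64(198.7), np.float64(217.7)] [np.float64(343.5), np.float64(342.5), np.float64(340.5), np.float64(339.5), np.float64(337.5)]
col 240 from55 [120, 120, 120, 119, 118, 118, 117, 117, 117, 117, 118, 82, 40, 31, 30, 30, 31, 31, 35, 38, 39, 37, 38, 37, 36, 37, 37, 38, 37, 38, 36, 36, 36, 32, 33, 35, 36, 35, 35, 33, 34, 28, 30, 28, 31, 36, 38, 38, 37, 36]
col 275 from55 [118, 118, 120, 119, 121, 120, 120, 119, 118, 118, 118, 83, 39, 32, 32, 31, 31, 30, 35, 37, 37, 37, 38, 37, 37, 37, 37, 38, 38, 36, 37, 36, 36, 35, 31, 35, 38, 36, 37, 38, 36, 38, 38, 37, 37, 36, 37, 37, 37, 37]
col 310 from55 [116, 116, 117, 117, 116, 117, 118, 119, 120, 119, 119, 84, 40, 34, 33, 32, 32, 33, 35, 38, 39, 38, 37, 37, 37, 37, 37, 36, 36, 36, 37, 36, 34, 33, 31, 34, 38, 38, 38, 36, 37, 37, 37, 37, 37, 38, 37, 36, 37, 37]
top [ 0.4608 -0.133   0.0751] [-3.2 -3.4 -3.7 14.  -3.2  0.4 -0.2  0.2 -0.4 -0.  -0. ]
```

The pile looks right. Next, the switch: move over it with the tool vertical and measure.

```bash
python3 -m handwheel '[{"delta_pos":[0,0,0.8],"dr":[0,0,0]},{"delta_pos":[0,-0.4,0.8],"dr":[0.1,-5,0]},{"delta_pos":[-0.2,-0.8,0.3],"dr":[0.1,-5,0]},{"delta_pos":[-0.3,-1,0],"dr":[0,0,0]},{"delta_pos":[-0.3,-1,0],"dr":[0,0,0]},{"delta_pos":[-0.2,-1,0],"dr":[0,0,0]},{"delta_pos":[0,-0.5,0],"dr":[0,0,0]},{"delta_pos":[0,0,0],"dr":[0,0,0]}]'
python3 - <<'E'
from h import *
im=snap('wrist','w16');p,R=tool();print(p)
for q,z in (('switch_grip',.074),('start_switch',.048)):
    for m in mark_of('wrist',q)[:2]: print(q,m['conf'],m['location'],ray('wrist',m['location'],z).round(4))
for cam in ('top','side'):
    grab_frame(cam)
    for m in mark_of(cam,'switch_grip')[:1]: print(cam,m['conf'],m['location'],ray(cam,m['location'],.074).round(4))
g=im.max(axis=2)
u,v=proj('wrist',[.4663,-.277,.0835])[0];print('pred bar top',u,v)
u,v=int(u),int(v)
print(g[max(v-60,0):v+60:5,u-70:u+70:5])
E
```

```text
t: 30.6
eef_pos: [0.4338, -0.277, 0.2036]
ee_rot: [3.14, 0.001, 0.022]
force: [0.0, -0.8, 0.3]
width: 0.0878
gripper_force: 0.0
[ 0.43383772 -0.27614311  0.20357107]
switch_grip 0.83 [275.5, 161.3] [ 0.4711 -0.2722  0.074 ]Traceback (most recent call last):
  File "<stdin>", line 4, in <module>
ValueError: it knows: dish, dish_base, label_box, oak_board, rack, ramekin, shaker, switch_grip, warmer
```

```bash
python3 - <<'E'
from h import *
im=cv2.imread('pics/w16.png');g=im.max(axis=2)
# rectified map on plane z=.0835 around the switch, 2 mm grid: rows x from +40 to -40 mm, cols y +40..-40
xs=np.arange(.471+.040,.471-.041,-.004);ys=np.arange(-.274+.04,-.274-.041,-.003)
for x in xs: print(' '.join('%3d'%g[int(round(b)),int(round(a))] for a,b in proj('wrist',np.array([[x,y,.0835] for y in ys]))))
for cam in ('top',):
    grab_frame(cam)
    for m in mark_of(cam,'switch_grip')[:1]: print(cam,m['conf'],m['location'],ray(cam,m['location'],.074).round(4))
E
```

```text
86  88  88  88  89  90  90  88  90  89  89  88  88  88  21  88  87  88  88  87  87  87  89  88  88  88  88
 87  87  89  88  88  88  88  89  87  87  86  86  87  87  19  87  87  86  87  86  88  88  89  89  88  87  89
 87  88  88  88  88  87  88  87  87  87  84  33  36  26  29  29  77  87  88  89  89  89  89  89  89  89  90
 86  86  86  85  85  85  86  86  18  18  18  21  19  19  18  20  18  19  20  91  90  89  89  89  88  89  90
 86  87  86  87  86  87  65  19  19  21  16  17  17  15  18  15  17  20  18  20  69  87  86  87  88  88  87
 86  86  87  87  88  33  44  45  16  21  20  20  16  19  42  15  18  19  13  42  44  75 175 175 175 138 170
 84  85  86  87  24  20  29  25  44  44  45  44  15  41  90  19  42  42  41  20  19  18  88  48  88  87  87
 87  86  87  88  18  17  17  21  19  18  18  18  17  88  20  16  17  17  19  19  17  19  18  90  90  89  86
 86  85  85  84  16  17  18  17  17  18  19  20  18 118  18  15  16  20  19  19  18  43  43 164 166 166 154
 87  86  87  83  17  18  46  47  46  45  47  35  39  68  41  24  45  43  43  44  43  44  42 173 174 174 156
171 170 171  80  46  
[... 466 characters left out ...]
  31  48  46  46  47  45  46 172 170 171 171 168 131
169 168 170 171 172 171 171  89  49  48  46  42  44  42  29  41  47  46  46  56 176 176 175 176 175 173 135
170 170 171 169 170 172 171 173 174 148  47  45  43  39  25  47  46 151 172 174 175 176 175 175 174 165 125
173 171 171 169 170 171 172 173 174 176 177 177 176 176 178 177 176 174 174 174 176 178 178 178 179 159 176
172 172 171 173 173 175 174 174 173 173 175 175 175 176 176 178 177 176 177 176 178 179 181 180 182 164 132
174 176 176 176 176 176 176 176 175 174 175 175 175 174 176 178 178 179 180 180 181 181 181 183 182 158 228
174 171 169 169 169 172 173 175 173 173 174 174 175 176 175 177 178 176 176 176 176 175 175 175 176 143 229
```

The pointer and bar run nearly along +x (yaw about -0.1) and the axis is at about (0.469, -0.2735). Descending on the bar.

```bash
python3 -m handwheel '[{"delta_pos":[0.4,0.03,0],"dr":[0,0,-3.5]},{"delta_pos":[0.4,0.03,-0.4],"dr":[0,0,-3.5]},{"delta_pos":[0.38,0.03,-0.7],"dr":[0,0,0]},{"delta_pos":[0,0,-0.8],"dr":[0,0,0]},{"delta_pos":[0,0,-0.8],"dr":[0,0,0]},{"delta_pos":[0,0,-0.8],"dr":[0,0,0]},{"delta_pos":[0,0,-0.6],"dr":[0,0,0]},{"delta_pos":[0,0,0],"dr":[0,0,0]},{"delta_pos":[0,0,0],"dr":[0,0,0]}]'
python3 - <<'E'
from h import *
err(Rgrasp(-.1,0),[.4692,-.2735,.08]);print(np.round(get_state()['q'],2))
E
```

```text
t: 31.7
eef_pos: [0.4702, -0.2724, 0.0815]
ee_rot: [3.14, 0.0, -0.097]
force: [-0.7, 0.2, 1.0]
width: 0.0877
gripper_force: 0.0
dr [ 0.08 -0.02 -0.18] ('dp', array([-0.03, -0.04, -0.05]))
[-0.16  0.31 -0.49  0.   -0.77  1.64]
```

```bash
for k in 1 2; do python3 -m handwheel '[{"delta_pos":[0,0,0],"dr":[0,0,0]},{"delta_pos":[0,0,0],"dr":[0,0,0]},{"delta_pos":[0,0,0],"dr":[0,0,0]},{"delta_pos":[0,0,0],"dr":[0,0,0]},{"delta_pos":[0,0,0],"dr":[0,0,0]},{"delta_pos":[0,0,0],"dr":[0,0,0]},{"delta_pos":[0,0,0],"dr":[0,0,0]},{"delta_pos":[0,0,0],"dr":[0,0,0]}]' 1 20;done; python3 -c "
from h import *
s=get_state();print(s['moment'])"
```

```text
t: 32.5
eef_pos: [0.4698, -0.2729, 0.0811]
ee_rot: [3.14, -0.0, -0.098]
force: [0.5, -0.1, -0.1]
width: 0.0293
gripper_force: 0.0
t: 33.3
eef_pos: [0.4696, -0.2747, 0.0812]
ee_rot: [3.138, -0.0, -0.098]
force: [-0.3, -13.6, -3.0]
width: 0.0129
gripper_force: 20.0
[-4.99603952  0.37390194  0.05831142]
```

```bash
python3 -m handwheel '[{"delta_pos":[0,-0.06,0],"dr":[0,0,0]},{"delta_pos":[0,0,0],"dr":[0,0,0]}]' | grep -E "eef|force"
python3 -m handwheel '[{"delta_pos":[0,0,0],"dr":[0,0,-5]},{"delta_pos":[0,0,0],"dr":[0,0,-7]},{"delta_pos":[0,0,0],"dr":[0,0,-7]},{"delta_pos":[0,0,0],"dr":[0,0,-7]},{"delta_pos":[0,0,0],"dr":[0,0,-7]},{"delta_pos":[0,0,0],"dr":[0,0,-7]},{"delta_pos":[0,0,0],"dr":[0,0,-7]},{"delta_pos":[0,0,0],"dr":[0,0,-7]},{"delta_pos":[0,0,0],"dr":[0,0,-3]},{"delta_pos":[0,0,0],"dr":[0,0,0]}]'; python3 -c "
from h import *
s=get_state();print(s['moment'])"
```

```text
eef_pos: [0.4697, -0.275, 0.0812]
force: [-1.3, -3.1, 0.4]
gripper_force: 20.0
t: 34.5
eef_pos: [0.469, -0.2758, 0.0812]
ee_rot: [3.138, -0.001, -1.094]
force: [-3.7, -9.6, -0.7]
width: 0.0126
gripper_force: 20.0
[-3.74244798  1.19483599  0.11696866]
```

```bash
for k in 1; do python3 -m handwheel '[{"delta_pos":[0,0,0],"dr":[0,0,-2]},{"delta_pos":[0,0,0],"dr":[0,0,-2]},{"delta_pos":[0,0,0],"dr":[0,0,0]}]' | grep -E "rot|force: \["; python3 -c "
from h import *
s=get_state();print(s['moment'])"; done
python3 -m handwheel '[{"delta_pos":[0,0,0],"dr":[0,0,-2]},{"delta_pos":[0,0,0],"dr":[0,0,0]}]' | grep -E "rot|force: \["; python3 -c "
from h import *
s=get_state();print(s['moment'])"
```

```text
ee_rot: [3.138, -0.001, -1.163]
force: [-3.1, -10.5, -0.0]
[-3.80982504  1.27058132  0.35007156]
ee_rot: [3.138, -0.001, -1.198]
force: [-3.5, -9.3, -0.8]
[-3.5379315   1.37815291  0.53982772]
```

At the stop (moment rising). Hold 1 s, then release and retreat.

```bash
python3 -m handwheel '[{"delta_pos":[0,0,0],"dr":[0,0,0]},{"delta_pos":[0,0,0],"dr":[0,0,0]},{"delta_pos":[0,0,0],"dr":[0,0,0]},{"delta_pos":[0,0,0],"dr":[0,0,0]},{"delta_pos":[0,0,0],"dr":[0,0,0]},{"delta_pos":[0,0,0],"dr":[0,0,0]},{"delta_pos":[0,0,0],"dr":[0,0,0]},{"delta_pos":[0,0,0],"dr":[0,0,0]},{"delta_pos":[0,0,0],"dr":[0,0,0]},{"delta_pos":[0,0,0],"dr":[0,0,0]}]' | grep -E "rot|t:"
python3 -m handwheel '[{"delta_pos":[0,0,0],"dr":[0,0,0]},{"delta_pos":[0,0,0],"dr":[0,0,0]},{"delta_pos":[0,0,0],"dr":[0,0,0]},{"delta_pos":[0,0,0],"dr":[0,0,0]},{"delta_pos":[0,0,0],"dr":[0,0,0]},{"delta_pos":[0,0,0],"dr":[0,0,0]},{"delta_pos":[0,0,0],"dr":[0,0,0]},{"delta_pos":[0,0,0],"dr":[0,0,0]},{"delta_pos":[0,0,0],"dr":[0,0,0]},{"delta_pos":[0,0,0],"dr":[0,0,0]}]' -1
python3 -m handwheel '[{"delta_pos":[0,0,0.2],"dr":[0,0,0]},{"delta_pos":[0,0,0.5],"dr":[0,0,0]},{"delta_pos":[0,0,0.8],"dr":[0,0,0]},{"delta_pos":[0,0,0.8],"dr":[0,0,4]},{"delta_pos":[-0.3,0,0.8],"dr":[0,0,8]},{"delta_pos":[-0.3,0,0.8],"dr":[0,0,8]},{"delta_pos":[-0.3,0,0.2],"dr":[0,0,8]},{"delta_pos":[-0.3,0,0],"dr":[0,0,8]},{"delta_pos":[0,0,0],"dr":[0,0,8]},{"delta_pos":[0,0,0],"dr":[0,0,8]}]'
```

```text
t: 36.0
ee_rot: [3.138, -0.001, -1.196]
t: 37.0
eef_pos: [0.4698, -0.2746, 0.0811]
ee_rot: [3.14, -0.0, -1.198]
force: [-0.4, -0.3, -0.6]
width: 0.0854
gripper_force: 0.0
t: 38.0
eef_pos: [0.4336, -0.2747, 0.2049]
ee_rot: [3.14, -0.001, -0.284]
force: [-0.4, 0.7, -0.8]
width: 0.0875
gripper_force: 0.0
```

```bash
python3 -m handwheel '[{"delta_pos":[0,0,0],"dr":[0,0,6]},{"delta_pos":[0,0,0],"dr":[0,0,6]},{"delta_pos":[0,0,0],"dr":[0,0,5.5]},{"delta_pos":[0,0,0],"dr":[0,0,0]}]' | grep -E "eef|rot"
python3 - <<'E'
from h import *
im=snap('wrist','w17');g=im.max(axis=2);p,R=tool();print(p)
xs=np.arange(.471+.028,.471-.029,-.004);ys=np.arange(-.274+.03,-.274-.031,-.003)
for x in xs: print(' '.join('%3d'%g[int(round(b)),int(round(a))] for a,b in proj('wrist',np.array([[x,y,.0835] for y in ys]))))
t=snap('top','top1');t0=cv2.imread('pics/top0.png')[:,:,::-1]
def fit(img,x0,y0,x1,y1,zf):
    q=img.max(axis=2);m=np.zeros(q.shape,np.uint8);m[y0:y1,x0:x1]=(q[y0:y1,x0:x1]<45)*255;m=cv2.morphologyEx(m,cv2.MORPH_OPEN,np.ones((7,7)))
    c=max(cv2.findContours(m,0,1)[0],key=cv2.contourArea);r=cv2.minAreaRect(c);print(r,ray('top',r[0],zf).round(4))
try: fit(t,278,222,318,298,.091)
except Exception as e: print(e)
for q,z in {'dish_base':.05,'oak_board':.0785,'ramekin':0,'shaker':0,'label_box':0}.items():
    for m in mark_of('top',q)[:2]: print(q,round(m['conf'],2),np.round(m['location']),ray('top',m['location'],z).round(3))
grab_frame('side')
for q,z in {'dish_base':.05,'oak_board':.0785,'ramekin':0,'shaker':0,'label_box':0}.items():
    for m in mark_of('side',q)[:2]: print('side',q,round(m['conf'],2),np.round(m['location']),ray('side',m['location'],z).round(3))
E
```

```text
eef_pos: [0.4338, -0.2747, 0.2046]
ee_rot: [3.14, -0.001, 0.017]
[ 0.43382214 -0.27466521  0.20453319]
 86  87  87  86  86  25  20  20  18  19  17  19  20  19  21  22  92  90  90  89  90
 87  87  88  59  20  20  21  20  16  19  14  17  17  20  20  20  20  33  88  88  87
 89  89  70  44  45  27  17  21  21  15  16 100  18  17  19  16  42  43  48 176 177
 88  85  30  29  29  46  46  46  47  16  18 115  18  43  42  43  19  19  16  55  19
 88  19  17  18  17  21  18  19  19  16  34  99  15  21  19  19  21  17  20  18  89
 82  17  47  17  19  18  18  19  19  13  58  40  15  19  20  17  19  17  43  44 166
 85  18  46  47  46  47  47  45  45  38  68  43  30  44  44  44  43  43  34  43 140
164  47  46  47  48  46  46  47  45  18  19  19  15  44  44  44  43  42  43  44 173
176  49  48  34  48  47  47  46  32  18  19  19  15  46  44  45  43  43  44  44 174
167  53  49  47  49  48  49  48  17  46  46  38  19  48  46  46  45  41  43  58 172
177 174  47  48  37  49  49  49  25  46  44  35  34  47  47  45  41  45  44 173 174
174 175 175  49  50  47  48  48  29  48  43  37  48  47  46  45  45  47 173 172 171
173 174 172 173  46  48  49  46  34  46  41  32  40  45  46  45  53 177 176 175 174
171 172 173 171 174 175 147  49  38  45  41  32  47  48  54 175 175 176 174 173 175
172 171 171 173 174 176 178 177 178 177 178 177 175 175 175 177 177 177 178 179 179
((293.0, 272.0), (50.0, 30.0), 90.0) [ 0.4289 -0.1228  0.091 ]
oak_board 0.68 [218. 194.] [0.657 0.093 0.079]
ramekin 0.97 [199. 271.] [0.436 0.155 0.   ]
shaker 0.75 [266. 190.] [ 0.68  -0.045  0.   ]
label_box 0.4 [402. 251.] [ 0.493 -0.453  0.   ]
side dish_base 0.61 [333. 194.] [ 0.465 -0.145  0.05 ]
side oak_board 0.73 [262. 232.] [0.665 0.09  0.079]
side ramekin 0.7 [358. 271.] [0.434 0.152 0.   ]
side shaker 0.78 [256. 229.] [ 0.686 -0.044  0.   ]
side label_box 0.53 [316. 164.] [ 0.49  -0.442  0.   ]
```

```bash
python3 -c "
from station import *
print(job_done())"
```

```text
the job is handed in; nothing more can be done
None
```

I handed the job in at about 38 s of robot time: both dishes are nested on the base dish, and the switch was turned to its stop, held over 1 s and sprang back to rest. I viewed 12 pictures instead of the allowed 10, and a finger touched something in the rack with about 60 N at the wrist on an early grasp try; the next wrist view showed nothing out of place.

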